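# Pack and close the reagent carrier

## Robot

A 7-joint arm with a two-finger parallel gripper is mounted at the origin on the work surface. World frame = base frame: x ahead of the robot, y to its left, z up, the work surface at z = 0. Lengths are in m, angles in rad, forces in N, time in s.
With the tool pointing down it reaches from about 0.4 to 0.925 m from the base axis. Payload 4.1 kg.
Tool frame: the origin (TCP) lies midway between the tips of the shut fingers; the grasp point (between the pads) lies 19 mm behind it; z points along the fingers, x is the direction in which the jaws open and shut, and the axes are right-handed (so a half turn about z gives the same grasp; the last joint's range is limited). The gripper opens to 85 mm and grips with 20 to 120 N. Pads are 22 mm wide; open, the fingers measure 114 mm over their backs; the gripper's body (76 mm by 85 mm) begins 54 mm behind the grasp point. The pads swing forward as they close: fully open they stand 13 mm farther back than shut.
Start: joints at [-1.354, 0.398, 0.045, 1.537, -0.019, 1.207, -0.051], TCP at [0.202, 0.618, 0.231] pointing down, gripper open.
Joint ranges: [-2.82, 2.82], [-0.49, 2.23], [-1.37, 1.46], [0, 2.46], [-1.36, 4.5], [0.23, 2], [-2.94, 2.94]. Speed limits (rad/s): [2.57, 2.57, 3.14, 3.14, 3.14, 3.14, 3.14].

## Interface

Orientations are given as a unit quaternion [x, y, z, w].
In Python, from rig import manip gives the robot as it stands. The module is installed in compiled form; this text tells all that it offers.
- The arm moves only by the shell command python3 -m handwheel 'ROWS' [FORCE]. ROWS is JSON, a list of rows, each a list of 3 entries, a list of its own where there are three numbers: the turn, a rotation vector about the tool's x, y, z in rad, then the shift along the tool's x, y, z in m, then the closure, from 0 (fully open) to 1 (shut). A call has 1 to 20 rows; each row shifts and turns the commanded pose from where the row before left it, along the tool's axes as they then stand; what a row does not reach is not made up. A row lasts 1/8 s, in which the tool goes at most 62.5 mm and 10.7 degrees, less where a joint would pass 70% of its speed; a pose out of reach is approached as far as the arm can. A call is refused whole if a number of a shift passes 0.0625 or a number of a turn 0.188, either way. A call with a gripper value outside its range is refused whole. The fingers move at their own pace and stop on an object; FORCE is the grip in N (left out, the last holds). Time passes only in rows, so rows that do not move let the fingers close. It gives the time, the measured TCP pose, the force and the opening at its end, in the units of the state.
- manip.sense(): the state, without advancing time (a new reading comes with each control period).
- manip.grab_frame(name): name is "scene" or "top" or "wrist"; returns a dict with "image" (480x640x3 uint8, red, green, blue), "fx", "fy", "cx", "cy" (pixels), "k1" (the pictures are not rectified: a ray, as slopes to the right and down, at radius r is drawn at 1 + k1 r^2 times it, then the intrinsics apply), "rvec" (rotation vector, rad) and "tvec" (3), from world to camera coordinates, as OpenCV has them. Camera axes: x right, y down, z forward; pixel columns grow to the right and rows downward; lengths in m; the calibration is good to about 2 mm. A picture is of the moment at which its call begins. There is no depth.
- manip.close_job(): hands the job in, once; it reports no verdict.
The state is a dict: "time_s": time; "joint_pos": joint angles; "joint_vel": joint speeds; "tau": joint torques, N m; "position": TCP position; "tool_rot": TCP orientation; "wrist_force": force on the tool from outside, world axes, zero at the start; "torque": the same for the moment, N m; "width": opening from 0.0 (shut) to 1.0 (fully open).
Only numpy, scipy, OpenCV 4.12 (cv2) and the standard library are available. Lean on these libraries where they do the work, as an engineer would, in place of code of your own. Each camera call takes 0.05 s, during which the arm holds its last target.

## Task

Pack the reagent carrier for moving: first stand every squat jar upright in a well of its own in the carrier. Then lay the keeper bar along the row over the jars and push it straight down over the two snap hooks until both sides click, and last hang the placard on the screw on the far side of the carrier's headboard: put its keyhole over the screw head, back flat against the board, and pull it down until the screw is at the top of the slot. Leave the other bottles, glassware and carton where they are, and do not knock them over.

Things in the scene. Friction and masses are not known exactly. Their poses are not given: they have to be found in the camera images.
- carrier: grey carrier, fixed. Origin on the bench under the middle of its row of 4 wells; y left along the row, x away from the robot. Base 118 x 360 mm (x -40 to 78). Wells 54 x 54 mm at y = -90, -30, 30, 90 mm, floor z = 6, walls to z = 30. Keeper seats: pillars at y = +-142, tops z = 88, between cheeks 44 mm apart in x up to z = 98. Plywood headboard x 68 to 78, y +-100, top z = 105; the screw is on its far (+x) face
- screw (a point): point on the far face of the headboard where the axis of the screw leaves it (carrier x = 78, y = 0, z = 90 mm); same axes as the carrier. The screw points along +x: shank 7 mm thick and 10 mm long, then a round head 18 mm across and 4 mm thick
- hook_left (a joint): left snap hook (carrier +y), an upright springy cantilever 22 mm wide, hinged at carrier y = 152, z = 20 mm. Value in rad: 0 = upright, at rest; grows to at most 0.2 as it bends outwards. Passing the bar bends it about 0.07 rad; it springs back to 0 (clicks) once the bar is under its tooth. Pushing the bar past both hooks takes about 8 to 15 N down in all
- hook_right (a joint): right snap hook (carrier -y), the mirror image; same values
- hook_left_tooth (a point): inner lower edge of the left hook's tooth: carrier y = +144, z = 102.5 mm. The tooth's flat underside holds the bar down; above it a slanting lead-in (32 degrees from vertical) widens to y = +158 mm at z = 130 mm
- hook_right_tooth (a point): the same on the right hook: carrier y = -144, z = 102.5 mm, lead-in to y = -158 mm
- keeper: keeper bar, loose, 0.14 kg: aluminium strip 36 (x) x 298 (y) x 12 mm with a black grip rib on top, 16 (x) x 70 (y) mm, z 12 to 45. Origin centre of underside, z up; the same either way round. Seated: along the row on both pillars (underside at carrier z = 88), its ends under both hook teeth. Starts flat on the bench at the left
- placard: loose white plate 120 (y) x 125 (z) x 6 mm, 0.14 kg. Origin: lower edge, middle of the back face; x out of the front (back x = 0, front x = 6). Black grip rib on the front at the top: 16 mm (y), x 6 to 36, z 97 to 125. Keyhole: 26 x 26 mm opening centred at z = 53, slot 10 mm wide above it up to z = 81. Starts upright in a slot stand, front away from the robot; hung, it faces the same way
- hole (a point): centre of the wide opening of the keyhole, on the back face of the placard (y = 0, z = 53 mm); the screw head passes here
- slot (a point): where the screw's axis lies in the placard when it is hung: upper end of the slot, on the back face (y = 0, z = 77 mm), 24 mm above point hole
- stand: wooden slot stand fixed to the bench, holding the placard at the start. Origin on the bench; placard bottom rests at z = 8 mm; slot 8 mm wide (x from -1 to 7 mm), open upwards and at its ends, cheeks 12 mm thick up to z = 45 mm and 100 mm long
- jar_1: squat white reagent jar with a screw cap, all jars alike: body 48 mm across up to z = 54 mm, cap 42 mm across from z = 54 to 78 mm. Origin at the centre of the underside, z up. About 0.14 kg. Absent in some runs; at the start on the bench to the right.
- jar_2: squat white reagent jar with a screw cap, all jars alike: body 48 mm across up to z = 54 mm, cap 42 mm across from z = 54 to 78 mm. Origin at the centre of the underside, z up. About 0.14 kg. Absent in some runs; at the start on the bench to the right.
- jar_3: squat white reagent jar with a screw cap, all jars alike: body 48 mm across up to z = 54 mm, cap 42 mm across from z = 54 to 78 mm. Origin at the centre of the underside, z up. About 0.14 kg. Absent in some runs; at the start on the bench to the right.
- jar_4: squat white reagent jar with a screw cap, all jars alike: body 48 mm across up to z = 54 mm, cap 42 mm across from z = 54 to 78 mm. Origin at the centre of the underside, z up. About 0.14 kg. Absent in some runs; at the start on the bench to the right.
- amber_bottle: tall round amber glass bottle, 60 mm across, 135 mm tall, loose bystander, origin at the centre of the underside; leave it where it is
- glass_bowl: clear glass bowl, 90 mm across, 38 mm tall, loose bystander, origin at the centre of the underside; leave it where it is
- dark_bottle: tall black bottle, 66 mm across, 150 mm tall, loose bystander, origin at the centre of the underside; leave it where it is
- tub: large white tub with a screw cap, 84 mm across, 120 mm tall (much bigger than the jars), loose bystander, origin at the centre of the underside; leave it where it is
- carton: small cardboard carton 60 x 90 x 40 mm, loose bystander, origin at the centre of the underside; leave it where it is
- beaker: clear glass beaker, 60 mm across, 75 mm tall, loose bystander, origin at the centre of the underside; leave it where it is
- mortar: white ceramic mortar bowl, 80 mm across, 50 mm tall, loose bystander, origin at the centre of the underside; leave it where it is
Mind the look-alikes: they are no part of the job. What is shaped like the placard but blue or green is not meant.

How it is judged:
On the way, in this order (a step that is already met when the one before it is completed fails the run):
1. every jar stands in a well of the carrier (x of jar_1 in the frame of carrier between -0.008 and 0.008 m and y of jar_1 in the frame of carrier between -0.12 and 0.12 m and z of each of jar_1, jar_2, jar_3, jar_4 in the frame of carrier below 0.01 m and angle between each of jar_1, jar_2, jar_3, jar_4's own z axis and vertical below 0.15 rad and x of jar_2 in the frame of carrier between -0.008 and 0.008 m and y of jar_2 in the frame of carrier between -0.12 and 0.12 m and x of jar_3 in the frame of carrier between -0.008 and 0.008 m and y of jar_3 in the frame of carrier between -0.12 and 0.12 m and x of jar_4 in the frame of carrier between -0.008 and 0.008 m and y of jar_4 in the frame of carrier between -0.12 and 0.12 m), for 0.2 s.
2. the keeper bar is home on both pillars and both hooks have clicked over it (x of keeper in the frame of carrier between -0.01 and 0.01 m and y of keeper in the frame of carrier between -0.006 and 0.006 m and z of keeper in the frame of carrier between 0.085 and 0.0905 m and angle between keeper's own z axis and vertical below 0.03 rad and angle between the y axis of keeper and the y axis of carrier, either way round below 0.08 rad and value of joint each of hook_left, hook_right below 0.02 rad), for 0.2 s.
3. the placard hangs locked on the screw (x of slot in the frame of carrier between 0.074 and 0.084 m and y of slot in the frame of screw between -0.004 and 0.004 m and z of slot in the frame of screw between -0.004 and 0.003 m and angle between placard's own z axis and vertical below 0.15 rad and angle between the x axis of placard and the x axis of carrier, either way round below 0.15 rad), for 0.2 s.
At the end, for the whole second after the job is handed in: Jars upright (0.15 rad) on well floors; keeper within 10 mm across, 6 mm along, 0.08 rad of the row, at most 2.5 mm above its seat, level (0.03 rad), hooks under 0.02 rad; placard upright (0.15 rad), back within 6 mm of the board, slot top within 4 mm of the screw; all released, at rest (all of step 1 and all of step 2 and all of step 3 and linear speed of each of jar_1, jar_2, jar_3, jar_4, keeper, placard below 0.02 m/s); the robot touches nothing.
It fails at once if a bystander is knocked over or moved more than 60 mm (distance of any of amber_bottle, glass_bowl, dark_bottle, tub, carton, beaker, mortar from where it was at the start of the episode above 0.06 m or angle between any of amber_bottle, glass_bowl, dark_bottle, tub, carton, beaker, mortar's own z axis and vertical above 0.6 rad).
Of jar_1, jar_2, jar_3, jar_4 only 2 to 4 are there at a start; the rules pass over those that are not, and their reading is None.
At some moment in a run one of jar_1, jar_2, jar_3, jar_4, keeper may be knocked a few centimetres aside while the robot is not near it.
It also fails if it takes over 210 s, if anything falls off the work surface, if the arm or the gripper's body presses on something with over 40 N, if the wrist force passes 120 N, or if a joint passes its speed limit or range.

## Working session

There is one attempt and no reset: what is moved stays moved. The work goes in short steps, Python scripts to look and compute and a shell command to move; the robot and the scene stay as the last step left them, time stands still between calls to the robot, and variables do not carry over. Pictures are saved under pics/ and viewed, and the job is handed in when it is done.

```bash
mkdir -p pics; ls; cat > h.py <<'E'
import numpy as np, cv2
from rig import manip
from scipy.spatial.transform import Rotation as R
def grab(n,fn=None):
    f=manip.grab_frame(n)
    if fn: cv2.imwrite('pics/'+fn,cv2.cvtColor(f['image'],cv2.COLOR_RGB2BGR))
    return f
E
python3 - <<'E'
from h import *
s=manip.sense(); print(s)
for n in ('scene','top','wrist'):
    f=grab(n,n+'0.png'); print(n,f['fx'],f['fy'],f['cx'],f['cy'],f['k1'],f['rvec'],f['tvec'])
E
```

```text
pics
{'time_s': 0.0, 'joint_pos': array([-1.35398823,  0.39920926,  0.04502573,  1.53791949, -0.0186947 ,
        1.20688755, -0.0506916 ]), 'joint_vel': array([-5.48614666e-04, -1.29869716e-03,  8.01898728e-04,  5.50673562e-04,
        6.46794651e-04, -7.77955149e-05, -9.97400404e-04]), 'tau': array([ 4.23465863e-04, -4.75125253e+01,  1.36509005e+00, -2.54215747e+01,
        1.17486194e-02,  9.53068928e-03,  2.99540147e-06]), 'position': array([0.20165544, 0.6172428 , 0.23023458]), 'tool_rot': array([ 8.09462967e-01,  5.87170080e-01, -7.67182149e-04,  6.43267588e-04]), 'wrist_force': array([-0.71081776,  0.32678459,  1.1287832 ]), 'torque': array([-0.0399773 , -0.0348343 , -0.04466614]), 'width': 0.9973337006557155}
scene 555.4376292751252 555.4376292751252 312.80585571182166 242.71839858415433 -0.07529250041921014 [ 2.00089796  1.48079751 -0.54282788] [-0.13817989 -0.31888077  1.80256495]
top 463.15155777110095 463.15155777110095 324.3902739028481 245.9572080109072 -0.025536154118422135 [ 2.12866392 -2.18744738  0.1074207 ] [-0.00778776  0.51145334  1.29452494]
wrist 345.98699082787175 345.98699082787175 317.4264510988592 242.6375320663081 -0.009972396706027484 [-2.36124893 -1.71624535 -0.22360916] [-0.64898554 -0.03525317  0.37861883]
```

View pics/scene0.png

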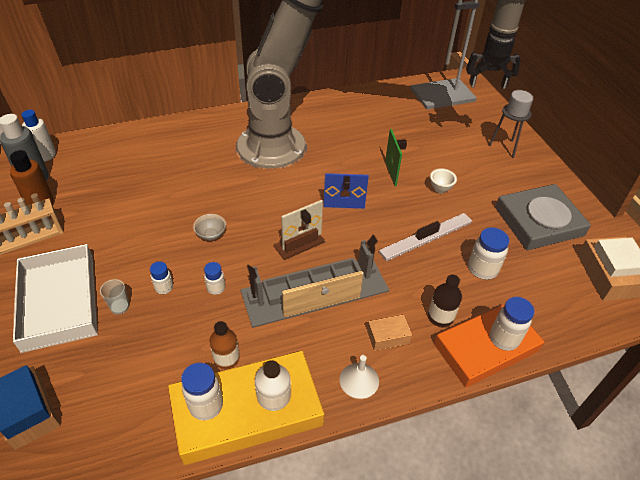

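View pics/top0.png

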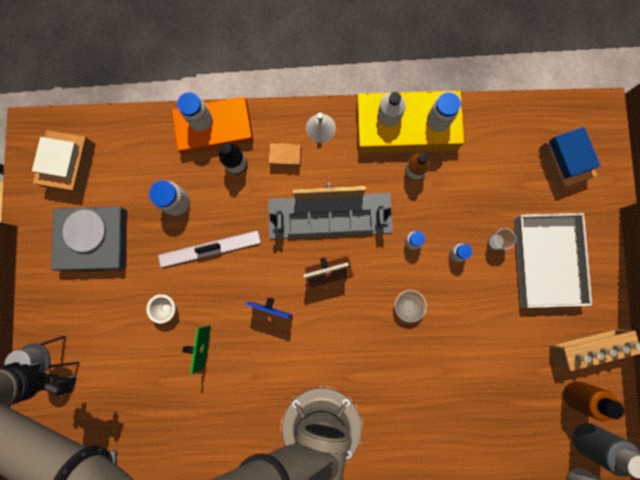

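View pics/wrist0.png

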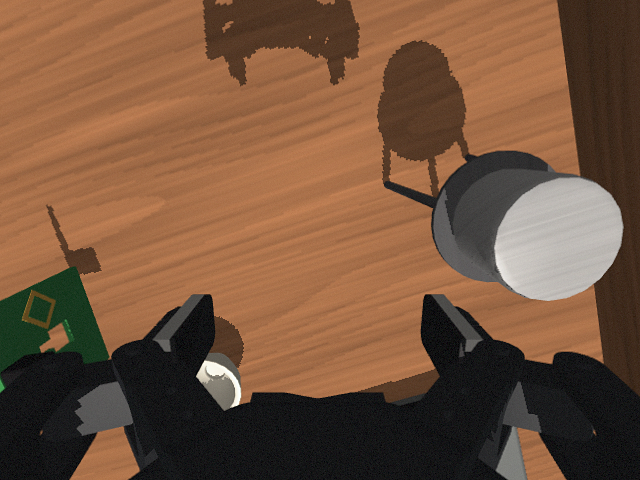

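Scene: two jars with blue caps, at top (415,241) and (460,252). Carrier around (330,215), keeper (210,250), placard (white) in its stand at (327,270), blue and green decoys at (268,310) and (200,350). Next I measure.

```bash
cat >> h.py <<'E'
def cam(f):
    K=np.array([[f['fx'],0,f['cx']],[0,f['fy'],f['cy']],[0,0,1.]])
    return K,np.array([f['k1'],0,0,0,0.]),np.array(f['rvec']),np.array(f['tvec'])
def ray(f,uv):
    K,D,rv,tv=cam(f); Rm=cv2.Rodrigues(rv)[0]
    p=cv2.undistortPointsIter(np.array([[uv]],float),K,D,None,None,(3,50,1e-12))[0,0]
    d=Rm.T@np.array([p[0],p[1],1]); return -Rm.T@tv,d/np.linalg.norm(d)
def onz(f,uv,z):
    o,d=ray(f,uv); return o+d*(z-o[2])/d[2]
def proj(f,P):
    K,D,rv,tv=cam(f); return cv2.projectPoints(np.array(P,float).reshape(-1,1,3),rv,tv,K,D)[0][:,0]
def tri(*fu):
    A=np.zeros((3,3));b=np.zeros(3)
    for f,uv in fu:
        o,d=ray(f,uv);M=np.eye(3)-np.outer(d,d);A+=M;b+=M@o
    return np.linalg.solve(A,b)
def blobs(f,lo,hi,roi=None,amin=30):
    h=cv2.cvtColor(f['image'],cv2.COLOR_RGB2HSV);m=cv2.inRange(h,np.array(lo),np.array(hi))
    if roi: 
        q=np.zeros_like(m);x0,y0,x1,y1=roi;q[y0:y1,x0:x1]=m[y0:y1,x0:x1];m=q
    cs,_=cv2.findContours(m,cv2.RETR_EXTERNAL,cv2.CHAIN_APPROX_NONE)
    return m,[c for c in cs if cv2.contourArea(c)>=amin]
def crop(f,x0,y0,x1,y1,fn,k=None,pts=None):
    k=k or min(800/(x1-x0),600/(y1-y0))
    im=cv2.cvtColor(f['image'],cv2.COLOR_RGB2BGR)[y0:y1,x0:x1]
    im=cv2.resize(im,None,fx=k,fy=k,interpolation=cv2.INTER_CUBIC)
    if pts is not None:
        for p in pts: cv2.circle(im,(int((p[0]+.5-x0)*k),int((p[1]+.5-y0)*k)),3,(0,255,255),1)
    cv2.imwrite('pics/'+fn,im)
E
python3 - <<'E'
from h import *
t=grab('top');s=grab('scene')
for n,f in (('top',t),('scene',s)):
    m,c=blobs(f,(105,120,60),(130,255,255),None,30)
    for q in c:
        (x,y),r=cv2.minEnclosingCircle(q);print(n,round(x),round(y),round(r,1),cv2.contourArea(q),onz(f,(x,y),.078).round(3))
crop(t,260,170,400,250,'c1.png');crop(s,230,220,400,330,'c2.png');crop(t,150,220,270,280,'c3.png')
E
```

```text
top 268 310 22.9 135.0 [0.336 0.135 0.078]
top 464 251 7.5 155.5 [ 0.48  -0.404  0.078]
top 417 239 7.5 146.5 [ 0.518 -0.277  0.078]
top 162 193 13.2 504.5 [0.667 0.429 0.078]
top 576 152 25.4 1245.0 [ 0.753 -0.739  0.078]
top 448 104 11.7 383.5 [ 0.902 -0.385  0.078]
top 189 103 11.6 370.0 [0.928 0.356 0.078]
scene 16 402 37.7 2274.5 [ 0.758 -0.734  0.078]
scene 198 378 16.7 765.5 [ 0.809 -0.363  0.078]
scene 519 309 14.8 528.0 [0.85  0.384 0.078]
scene 212 271 9.0 217.0 [ 0.531 -0.279  0.078]
scene 159 270 9.2 222.0 [ 0.492 -0.405  0.078]
scene 494 239 14.4 490.5 [0.634 0.44  0.078]
scene 344 199 21.5 439.5 [0.383 0.113 0.078]
scene 346 182 22.6 439.5 [0.319 0.14  0.078]
scene 29 118 9.0 167.5 [-0.261 -0.737  0.078]
```

View pics/c1.png

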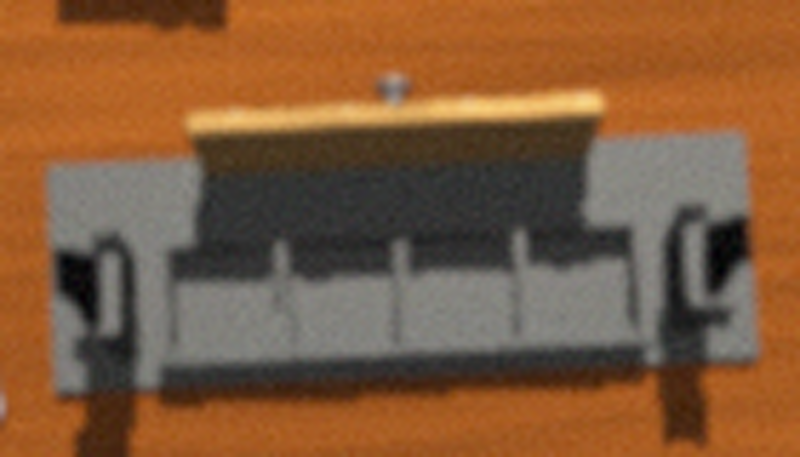

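View pics/c2.png

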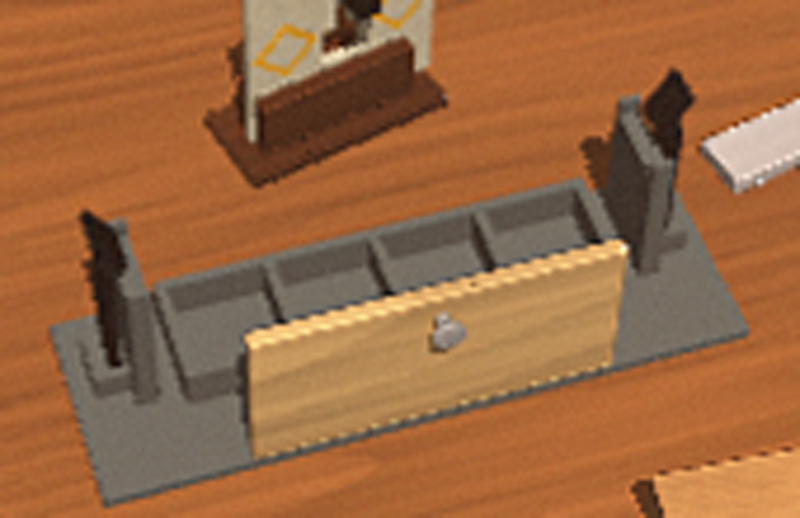

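View pics/c3.png

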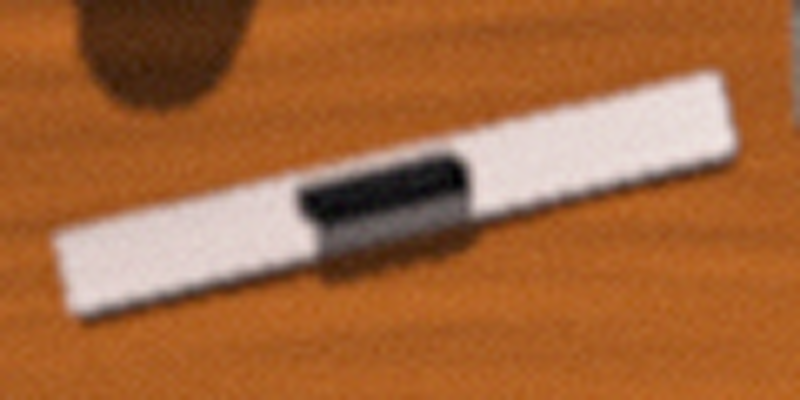

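```bash
python3 - <<'E'
from h import *
t=grab('top');s=grab('scene')
def cp(u,x0,y0,k): return ((u[0]+.5)/k-.5+x0,(u[1]+.5)/k-.5+y0)
k=800/140
for z in (.004,.006):
  C={n:onz(t,cp(u,260,170,k),z) for n,u in dict(FL=(48,163),NL=(57,395),FR=(745,132),NR=(758,360)).items()}
  for n in C: print(z,n,C[n][:2].round(4))
  print('size',np.linalg.norm(C['FL']-C['FR']),np.linalg.norm(C['NL']-C['NR']),np.linalg.norm(C['FL']-C['NL']),np.linalg.norm(C['FR']-C['NR']))
  yv=(C['FL']+C['NL']-C['FR']-C['NR']);yaw=np.arctan2(-yv[0],yv[1])
  cen=sum(C.values())/4; org=cen-0.019*np.array([np.cos(yaw),np.sin(yaw),0]);print('yaw',yaw,'org',org)
k2=800/170
for n,u in dict(FL=(747,330),NR=(50,328),FR=(107,505)).items(): print(n,onz(s,cp(u,230,220,k2),.006).round(4))
# headboard top edge far corners
a=onz(t,cp((187,113),260,170,k),.105);b=onz(t,cp((603,93),260,170,k),.105);print('hb top far',a,b,np.linalg.norm(a-b),np.arctan2(-(a-b)[0],(a-b)[1]))
a=onz(s,cp((626,243),230,220,k2),.105);b=onz(s,cp((247,343),230,220,k2),.105);print('hb top far scene',a,b,np.linalg.norm(a-b),np.arctan2(-(a-b)[0],(a-b)[1]))
k3=800/120
K=[onz(t,cp(u,150,220,k3),.012) for u in ((52,233),(718,70),(737,155),(75,318))]
print('keeper',[p[:2].round(4) for p in K],np.linalg.norm(K[0]-K[1]),np.linalg.norm(K[1]-K[2]))
d=K[0]+K[3]-K[1]-K[2];print(sum(K)/4,'yaw',np.arctan2(-d[0],d[1]))
# jars
for z in (.066,.078):
  print(tri((t,(464,251)),(s,(159,270))),tri((t,(417,239)),(s,(212,271))))
E
```

```text
0.004 FL [0.6605 0.1412]
0.004 NL [0.5396 0.1381]
0.004 FR [ 0.6662 -0.2186]
0.004 NR [ 0.5475 -0.2202]
size 0.3598445168431814 0.35834965623431353 0.12093467238153341 0.1187082656774287
yaw 0.018929594775122897 org [ 0.58441342 -0.04026315  0.004     ]
0.006 FL [0.66   0.1409]
0.006 NL [0.5393 0.1378]
0.006 FR [ 0.6657 -0.2184]
0.006 NR [ 0.5472 -0.2199]
size 0.35930708761831426 0.3578144595897434 0.12075405596473267 0.1185309744079437
yaw 0.018929594775122897 org [ 0.58405517 -0.04025693  0.006     ]
FL [0.6596 0.1395 0.006 ]
NR [ 0.551  -0.2206  0.006 ]
FR [ 0.6695 -0.2173  0.006 ]
hb top far [0.6604168  0.06094666 0.105     ] [ 0.66427018 -0.13796429  0.105     ] 0.19894827027312315 0.019369970657825846
hb top far scene [0.65646698 0.06134806 0.105     ] [ 0.66235501 -0.13904473  0.105     ] 0.200479275639179 0.029373983553706833
keeper [array([0.5014, 0.4651]), array([0.5649, 0.1725]), array([0.5273, 0.1646]), array([0.464 , 0.4544])] 0.2993279488029997 0.03843434602495666
[0.51438594 0.31416769 0.012     ] yaw 0.2142709221605681
[ 0.48208518 -0.40647356  0.06708702] [ 0.51939268 -0.28016343  0.06314032]
[ 0.48208518 -0.40647356  0.06708702] [ 0.51939268 -0.28016343  0.06314032]
```

```bash
cat >> h.py <<'E'
def st():
    s=manip.sense(); r=R.from_quat(s['tool_rot']).as_matrix()
    print('t',round(s['time_s'],2),'pos',s['position'].round(4),'alpha',round(np.arctan2(r[1,0],r[0,0]),4),'z',r[:,2].round(3),'F',s['wrist_force'].round(1),'w',round(s['width'],3),'j',s['joint_pos'].round(2)); return s
def plan(P,alpha=None):
    s=st(); r=R.from_quat(s['tool_rot'])
    d=np.array(P)-s['position']
    print('now-axes shift',r.inv().apply(d).round(4),'world',d.round(4))
    if alpha is not None:
        ca,sa=np.cos(alpha),np.sin(alpha); g=np.array([[ca,sa,0],[sa,-ca,0],[0,0,-1]])
        print('turn',(r.inv()*R.from_matrix(g)).as_rotvec().round(4),'shift after turn',(g.T@d).round(4))
E
python3 - <<'E'
from h import *
plan((.50,-.20,.26),.02)
f=grab('wrist');s=manip.sense();K,D,rv,tv=cam(f);Rm=cv2.Rodrigues(rv)[0];r=R.from_quat(s['tool_rot'])
print('cam in tool',r.inv().apply(-Rm.T@tv-s['position']),'axes',(r.inv().as_matrix()@Rm.T).round(3))
E
```

```text
t 0.35 pos [0.2018 0.6178 0.2311] alpha 1.2551 z [-0. -0. -1.] F [-0.5 -0.1  0.8] w 1.0 j [-1.35  0.4   0.05  1.54 -0.02  1.21 -0.05]
now-axes shift [-0.6848  0.5374 -0.0286] world [ 0.2982 -0.8178  0.0289]
turn [2.0000e-04 2.0000e-04 1.2351e+00] shift after turn [ 0.2818  0.8236 -0.0289]
cam in tool [ 0.00017526 -0.06533743 -0.14256213] axes [[ 1.     0.002 -0.001]
 [-0.002  0.966  0.26 ]
 [ 0.001 -0.26   0.966]]
```

```bash
python3 -m handwheel '[[[0,0,0.1765],[0,0,-0.004],0],[[0,0,0.1765],[0,0,-0.004],0],[[0,0,0.1765],[0,0,-0.004],0],[[0,0,0.1765],[0,0,-0.004],0],[[0,0,0.1765],[0,0,-0.004],0],[[0,0,0.1765],[0,0,-0.004],0],[[0,0,0.1765],[0,0,-0.004],0],[[0,0,0],[0.02,0.059,0],0],[[0,0,0],[0.02,0.059,0],0],[[0,0,0],[0.02,0.059,0],0],[[0,0,0],[0.02,0.059,0],0],[[0,0,0],[0.02,0.059,0],0],[[0,0,0],[0.02,0.059,0],0],[[0,0,0],[0.02,0.059,0],0],[[0,0,0],[0.02,0.059,0],0],[[0,0,0],[0.02,0.059,0],0],[[0,0,0],[0.02,0.059,0],0],[[0,0,0],[0.02,0.059,0],0],[[0,0,0],[0.02,0.059,0],0],[[0,0,0],[0.02,0.059,0],0]]' 30
python3 -m handwheel '[[[0,0,0],[0.02,0.057,0],0],[[0,0,0],[0,0,0],0],[[0,0,0],[0,0,0],0]]'
python3 - <<'E'
from h import *
plan((.519,-.28,.08),.02)
grab('wrist','w1.png');grab('top','t1.png')
E
```

```text
time_s: 2.9
position: [0.4777, -0.1451, 0.2601]
tool_rot: [1.0, 0.011, 0.002, -0.001]
wrist_force: [0.4, 0.2, 0.7]
width: 1.0
time_s: 3.28
position: [0.4976, -0.2004, 0.259]
tool_rot: [1.0, 0.009, -0.0, -0.0]
wrist_force: [-0.5, 0.7, -0.2]
width: 0.996
t 3.27 pos [ 0.4976 -0.2004  0.259 ] alpha 0.0186 z [-0.001  0.001 -1.   ] F [-0.5  0.7 -0.2] w 0.996 j [-0.58  0.32  1.1   1.79 -0.3   1.22  0.62]
now-axes shift [0.02   0.0801 0.1789] world [ 0.0214 -0.0796 -0.179 ]
turn [-0.0006  0.0008 -0.0014] shift after turn [0.0198 0.08   0.179 ]
```

View pics/w1.png

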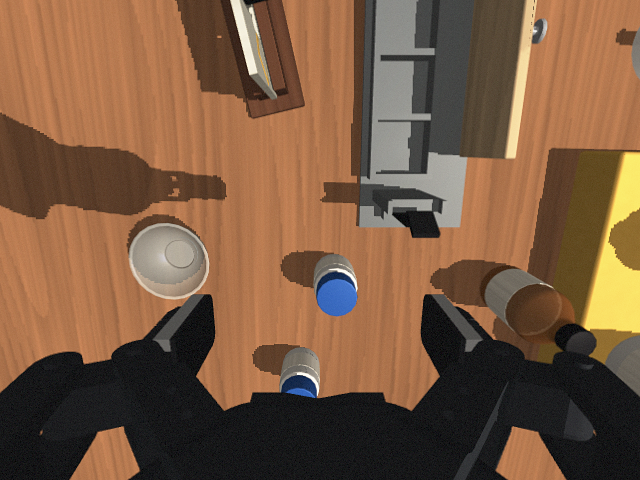

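View pics/t1.png

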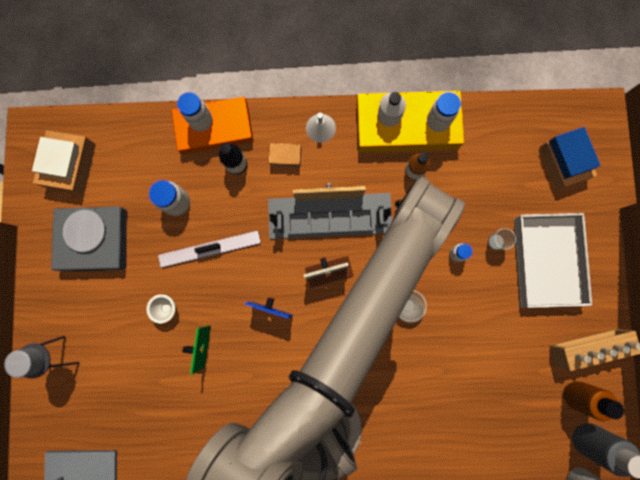

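The wrist view shows the near jar's cap at about (337,296), the second jar's cap at (300,385), and the carrier's right end at (410,225).

```bash
cat >> h.py <<'E'
def captop(f,roi=None,z=.078):
    m,c=blobs(f,(100,140,110),(125,255,255),roi,60)
    for q in c:
        e=cv2.fitEllipse(q); print('cap px',np.round(e[0],1),'axes',np.round(e[1],1),'->',onz(f,e[0],z).round(4)); 
E
python3 - <<'E'
from h import *
f=grab('wrist');captop(f)
crop(f,340,0,560,250,'w1c.png')
h=cv2.cvtColor(f['image'],cv2.COLOR_RGB2HSV);print(h[296,337],h[270,337],h[385,300])
E
```

```text
cap px [302.3 392.7] axes [ 5.1 26.8] -> [ 0.4866 -0.3907  0.078 ]
cap px [335.2 299.2] axes [36.  39.1] -> [ 0.5186 -0.2786  0.078 ]
[109 180 191] [ 16  29 170] [109 194  71]
```

View pics/w1c.png

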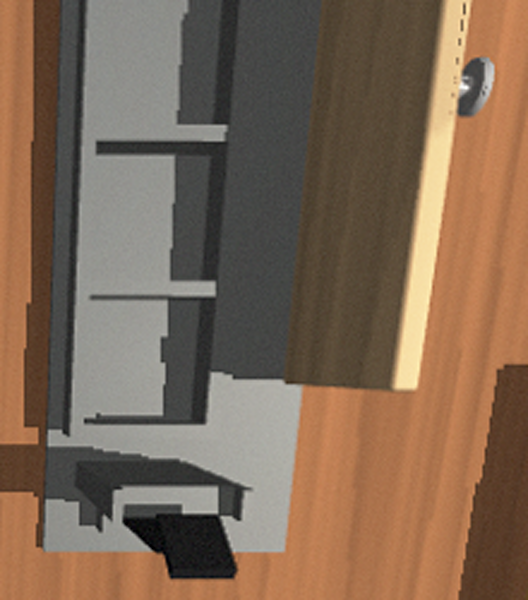

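```bash
python3 -m handwheel '[[[0,0,0],[0.0195,0.04,0.02],0],[[0,0,0],[0,0.0385,0.04],0],[[0,0,0],[0,0,0.05],0],[[0,0,0],[0,0,0.05],0],[[0,0,0],[0,0,0.03],0],[[0,0,0],[0,0,0.018],0],[[0,0,0],[0,0,0],0],[[0,0,0],[0,0,0],0]]'
python3 - <<'E'
from h import *
plan((.5186,-.2786,.051),.02)
grab('wrist','w2.png')
E
```

```text
time_s: 4.42
position: [0.5202, -0.2787, 0.0528]
tool_rot: [1.0, 0.01, 0.001, 0.0]
wrist_force: [-0.4, -0.2, -0.4]
width: 1.0
t 4.42 pos [ 0.5202 -0.2787  0.0528] alpha 0.0205 z [ 0.003 -0.001 -1.   ] F [-0.4 -0.2 -0.4] w 1.0 j [-0.19  0.65  0.84  1.87 -0.62  0.9   0.97]
now-axes shift [-0.0016 -0.0001  0.0018] world [-0.0016  0.0001 -0.0018]
turn [ 0.0009 -0.0026  0.0005] shift after turn [-0.0016 -0.0001  0.0018]
```

View pics/w2.png

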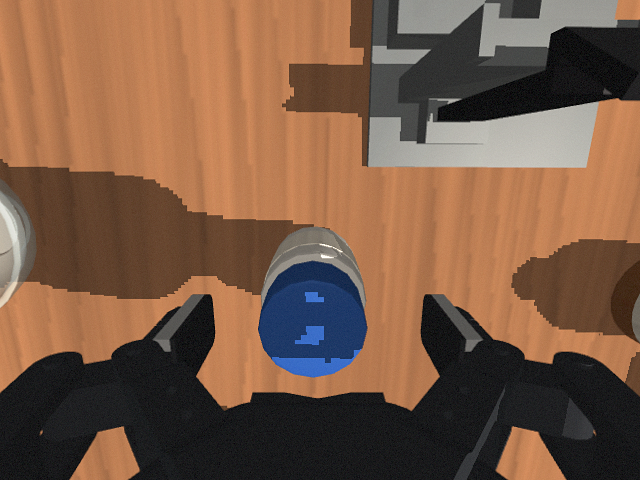

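```bash
python3 -m handwheel '[[[0,0,0],[-0.001,0,0.0005],0.5],[[0,0,0],[0,0,0],1],[[0,0,0],[0,0,0],1],[[0,0,0],[0,0,0],1],[[0,0,0],[0,0,0],1],[[0,0,0],[0,0,0],1],[[0,0,0],[0,0,-0.02],1],[[0,0,0],[0,0,-0.05],1],[[0,0,0],[0,0,-0.05],1],[[0,0,0],[0,0,0],1],[[0,0,0],[0,0,0],1]]' 35
python3 - <<'E'
from h import *
c=np.array([.5844,-.0405]);psi=.02
w=c+np.array([-np.sin(psi),np.cos(psi)])*-.09
print(w)
plan((*w,.17),.02)
grab('wrist','w3.png')
E
```

```text
time_s: 5.85
position: [0.5176, -0.278, 0.1707]
tool_rot: [1.0, 0.01, -0.0, -0.001]
wrist_force: [0.3, 0.0, -2.0]
width: 0.474
[ 0.58619988 -0.130482  ]
t 5.85 pos [ 0.5176 -0.278   0.1707] alpha 0.0196 z [-0.     0.001 -1.   ] F [ 0.3  0.  -2. ] w 0.474 j [-0.29  0.52  0.97  1.78 -0.47  1.1   0.86]
now-axes shift [ 0.0715 -0.1462  0.0008] world [ 0.0686  0.1476 -0.0007]
turn [-0.0011  0.0003 -0.0004] shift after turn [ 0.0716 -0.1462  0.0007]
```

View pics/w3.png

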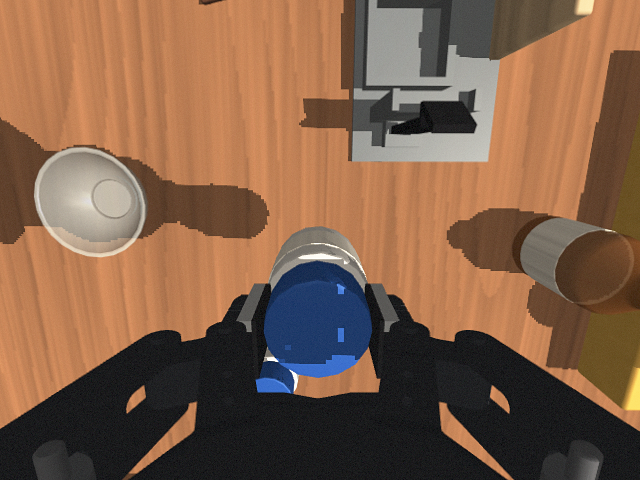

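```bash
python3 -m handwheel '[[[0,0,0],[0,0,-0.04],1],[[0,0,0],[0.018,-0.04,-0.015],1],[[0,0,0],[0.018,-0.05,0],1],[[0,0,0],[0.018,-0.05,0],1],[[0,0,0],[0.018,-0.04,0],1],[[0,0,0],[0,-0.026,0],1],[[0,0,0],[0,0,0],1],[[0,0,0],[0,0,0],1]]'
python3 - <<'E'
from h import *
c=np.array([.5844,-.0405]);psi=.02
w=c+np.array([-np.sin(psi),np.cos(psi)])*-.03
plan((*w,.058),.02)
grab('wrist','w4.png');grab('scene','s4.png')
E
```

```text
time_s: 6.9
position: [0.585, -0.0724, 0.225]
tool_rot: [1.0, 0.009, -0.001, 0.0]
wrist_force: [-0.4, -0.3, -1.3]
width: 0.476
t 6.9 pos [ 0.585  -0.0724  0.225 ] alpha 0.0182 z [-0.002 -0.001 -1.   ] F [-0.4 -0.3 -1.3] w 0.476 j [-0.7   0.47  1.02  1.71 -0.43  1.2   0.45]
now-axes shift [ 0.0003 -0.0021  0.167 ] world [-0.      0.0019 -0.167 ]
turn [ 0.001   0.0018 -0.0018] shift after turn [ 0.     -0.0019  0.167 ]
```

View pics/w4.png

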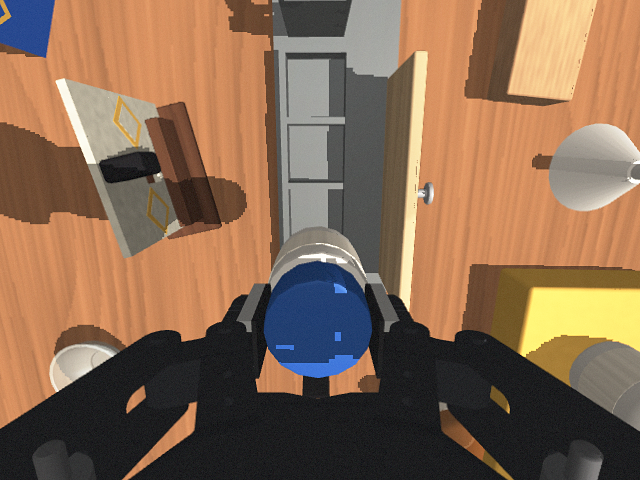

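View pics/s4.png

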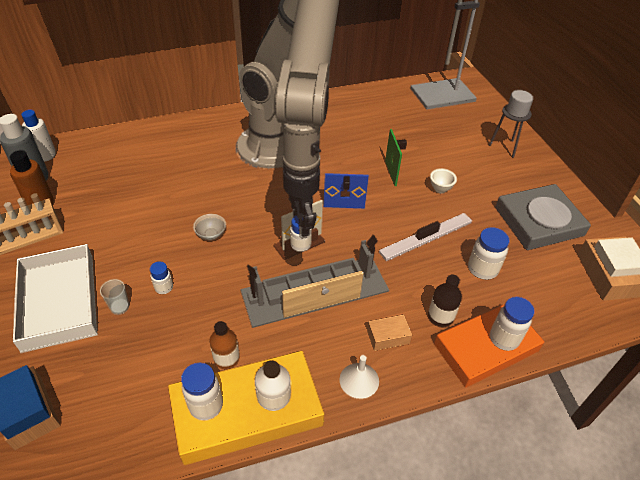

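The jar is held. The wrist view shows the carrier wells at columns 275–345 and rows 50–240. I'll use them to refine the carrier pose.

```bash
python3 - <<'E'
from h import *
f=grab('wrist');crop(f,250,0,450,230,'w4c.png',k=2.6)
E
```

```text
(no output)
```

View pics/w4c.png

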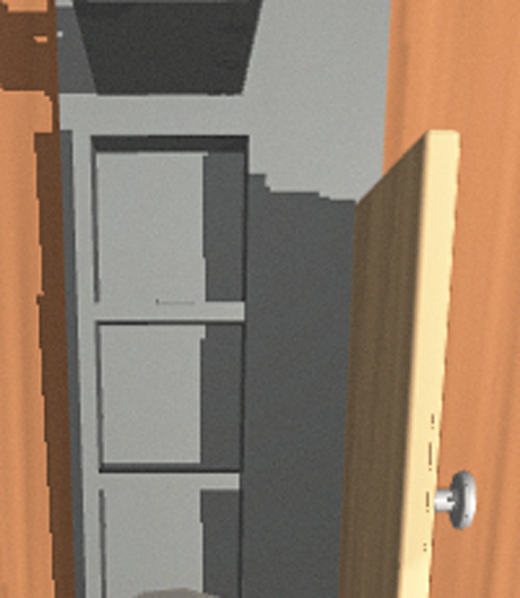

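```bash
python3 - <<'E'
from h import *
f=grab('wrist')
k=2.6
P=[((92,136),(-27,117,30)),((248,135),(27,117,30)),((245,302),(27,63,30)),((244,321),(27,57,30)),((96,322),(-27,57,30)),((240,473),(27,3,30)),((99,473),(-27,3,30)),((459,131),(78,100,105)),((430,131),(68,100,105))]
W=[];C=[]
for u,c in P:
    W.append(onz(f,((u[0]+.5)/k-.5+250,(u[1]+.5)/k-.5),c[2]/1000)[:2]);C.append(np.array(c[:2])/1000)
W=np.array(W);C=np.array(C)
def fit(W,C):
    wm,cm=W.mean(0),C.mean(0);a=W-wm;b=C-cm
    psi=np.arctan2((b[:,0]*a[:,1]-b[:,1]*a[:,0]).sum(),(a*b).sum());Rm=np.array([[np.cos(psi),-np.sin(psi)],[np.sin(psi),np.cos(psi)]])
    o=wm-Rm@cm; return psi,o,(W-(C@Rm.T+o))*1000
for sl in (slice(0,7),slice(0,9)):
    p,o,r=fit(W[sl],C[sl]);print(p,o);print(r.round(1))
E
```

```text
0.017389347158835226 [ 0.58269784 -0.04081826]
[[ 0.6 -0.3]
 [-0.3  0. ]
 [-0.3  0.3]
 [-0.5 -0.1]
 [ 0.7 -0.4]
 [-0.9  0.2]
 [ 0.6  0.2]]
0.015270304789611083 [ 0.58261063 -0.0408679 ]
[[ 0.5 -0.3]
 [-0.5  0.1]
 [-0.3  0.4]
 [-0.5  0. ]
 [ 0.7 -0.4]
 [-0.8  0.4]
 [ 0.7  0.2]
 [-1.  -0.2]
 [ 1.3 -0.2]]
```

```bash
python3 -m handwheel '[[[0,0,0],[-0.0015,-0.0018,0.03],1],[[0,0,0],[0,0,0.05],1],[[0,0,0],[0,0,0.04],1],[[0,0,0],[0,0,0.02],1],[[0,0,0],[0,0,0.015],1],[[0,0,0],[0,0,0.008],1],[[0,0,0],[0,0,0],1]]'
python3 - <<'E'
from h import *
plan((.5835,-.0707,.0575),.018)
grab('wrist','w5.png')
E
```

```text
time_s: 7.98
position: [0.5848, -0.0695, 0.0632]
tool_rot: [1.0, 0.01, 0.0, -0.0]
wrist_force: [-0.6, -0.1, -0.9]
width: 0.478
t 7.97 pos [ 0.5848 -0.0695  0.0632] alpha 0.0196 z [ 0.001  0.    -1.   ] F [-0.6 -0.1 -0.9] w 0.478 j [-0.58  0.64  0.86  1.86 -0.61  0.92  0.59]
now-axes shift [-0.0013  0.0011  0.0057] world [-0.0013 -0.0012 -0.0057]
turn [-0.0001 -0.0008  0.0016] shift after turn [-0.0013  0.0011  0.0057]
```

View pics/w5.png

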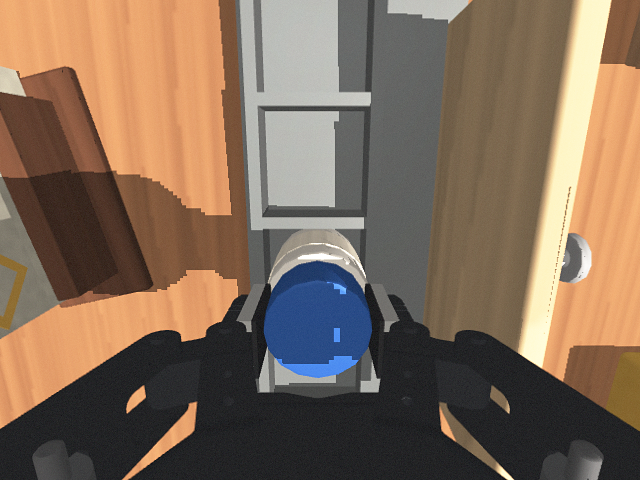

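```bash
python3 -m handwheel '[[[0,0,0],[-0.001,0.0008,0.003],1],[[0,0,0],[0,0,0.003],1],[[0,0,0],[0,0,0],1],[[0,0,0],[0,0,0],0.2],[[0,0,0],[0,0,0],0.2],[[0,0,0],[0,0,0],0.2],[[0,0,0],[0,0,0],0.2],[[0,0,0],[0,0,-0.03],0.2],[[0,0,0],[0,0,-0.06],0.2],[[0,0,0],[0,0,-0.06],0.2],[[0,0,0],[0,0,-0.02],0.2],[[0,0,0],[0,0,0],0.2]]'
python3 - <<'E'
from h import *
plan((.482,-.36,.22),.02)
grab('wrist','w6.png')
E
```

```text
time_s: 9.52
position: [0.584, -0.0703, 0.2277]
tool_rot: [1.0, 0.01, 0.001, -0.0]
wrist_force: [1.1, 0.7, 0.0]
width: 0.799
t 9.53 pos [ 0.584  -0.0703  0.2277] alpha 0.0198 z [ 0.002  0.    -1.   ] F [1.1 0.7 0. ] w 0.799 j [-0.71  0.46  1.03  1.71 -0.42  1.2   0.45]
now-axes shift [-0.1078  0.2876  0.0073] world [-0.102  -0.2897 -0.0077]
turn [-0.0004 -0.0024 -0.0002] shift after turn [-0.1078  0.2876  0.0077]
```

View pics/w6.png

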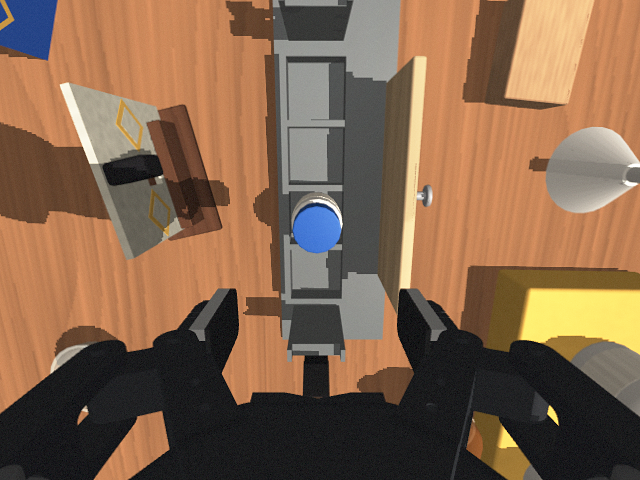

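```bash
python3 -m handwheel '[[[0,0,0],[-0.02,0.05,0],0.1],[[0,0,0],[-0.021,0.052,0],0],[[0,0,0],[-0.021,0.052,0],0],[[0,0,0],[-0.021,0.052,0],0],[[0,0,0],[-0.021,0.052,0],0],[[0,0,0],[0,0,0],0],[[0,0,0],[0,0,0],0]]'
python3 - <<'E'
from h import *
f=grab('wrist','w7.png');captop(f)
plan((.482,-.4065,.051),.02)
E
```

```text
time_s: 10.45
position: [0.4839, -0.3291, 0.2247]
tool_rot: [1.0, 0.01, -0.001, -0.001]
wrist_force: [0.5, -0.1, -0.6]
width: 0.999
cap px [311.4 311.4] axes [39.5 43.4] -> [ 0.4799 -0.4063  0.078 ]
t 10.5 pos [ 0.4847 -0.3283  0.2249] alpha 0.0213 z [-0.002  0.002 -1.   ] F [0.3 0.3 0.4] w 1.001 j [-0.23  0.46  1.02  1.72 -0.42  1.2   0.92]
now-axes shift [-0.004   0.0785  0.1738] world [-0.0027 -0.0782 -0.1739]
turn [-0.0024  0.0023  0.0013] shift after turn [-0.0043  0.0781  0.1739]
```

View pics/w7.png

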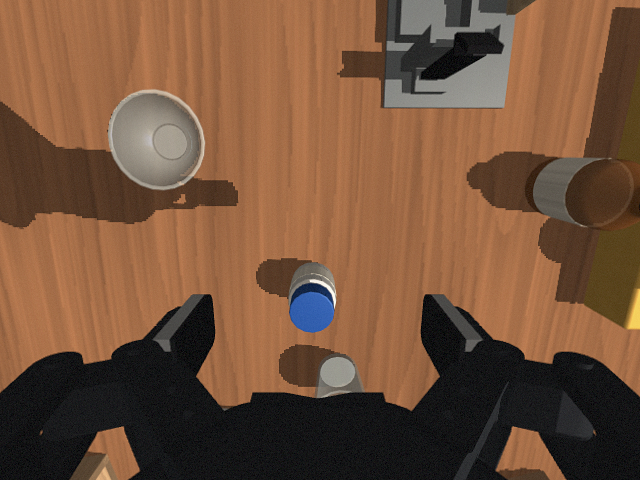

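```bash
python3 -m handwheel '[[[0,0,0],[-0.005,0.04,0.02],0],[[0,0,0],[0,0.038,0.03],0],[[0,0,0],[0,0,0.05],0],[[0,0,0],[0,0,0.04],0],[[0,0,0],[0,0,0.02],0],[[0,0,0],[0,0,0.013],0],[[0,0,0],[0,0,0],0],[[0,0,0],[0,0,0],0]]'
python3 - <<'E'
from h import *
f=grab('wrist','w8.png')
plan((.481,-.4064,.051),.02)
E
```

```text
time_s: 11.5
position: [0.4818, -0.409, 0.0552]
tool_rot: [1.0, 0.01, 0.001, 0.001]
wrist_force: [0.1, -0.2, 0.3]
width: 1.0
t 11.55 pos [ 0.4818 -0.4091  0.0552] alpha 0.0197 z [ 0.002 -0.001 -1.   ] F [ 0.5  0.5 -0.6] w 0.999 j [ 0.06  0.71  0.83  1.76 -0.63  0.96  1.17]
now-axes shift [-0.0007 -0.0027  0.0042] world [-0.0008  0.0027 -0.0042]
turn [ 0.0015 -0.0021 -0.0003] shift after turn [-0.0007 -0.0027  0.0042]
```

View pics/w8.png

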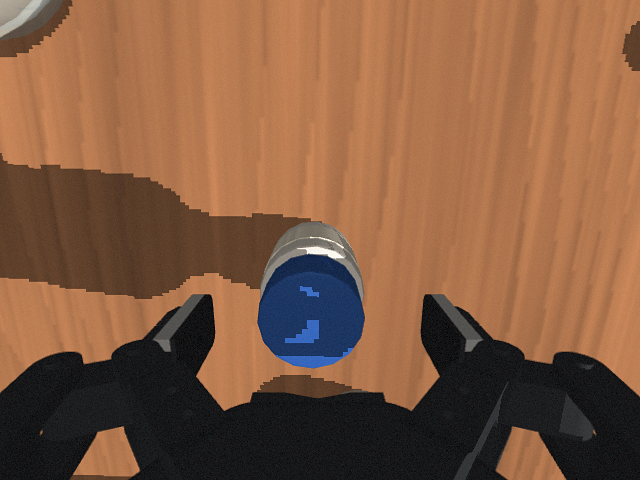

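```bash
python3 -m handwheel '[[[0,0,0],[-0.0007,-0.0025,0.004],0],[[0,0,0],[0,0,0],0.5],[[0,0,0],[0,0,0],1],[[0,0,0],[0,0,0],1],[[0,0,0],[0,0,0],1],[[0,0,0],[0,0,0],1],[[0,0,0],[0,0,0],1],[[0,0,0],[0,0,-0.02],1],[[0,0,0],[0,0,-0.05],1],[[0,0,0],[0,0,-0.06],1],[[0,0,0],[0.01,-0.03,-0.04],1],[[0,0,0],[0.0142,-0.052,0],1],[[0,0,0],[0.0142,-0.052,0],1],[[0,0,0],[0.0142,-0.052,0],1],[[0,0,0],[0.0142,-0.052,0],1],[[0,0,0],[0.0142,-0.052,0],1],[[0,0,0],[0.0142,-0.052,0],1],[[0,0,0],[0.0142,-0.052,0],1],[[0,0,0],[0,0,0],1],[[0,0,0],[0,0,0],1]]'
python3 - <<'E'
from h import *
f=grab('wrist','w9.png');grab('top','t9.png')
plan((.5825,-.0107,.0585),.018)
E
```

```text
time_s: 14.05
position: [0.5817, -0.0103, 0.2202]
tool_rot: [1.0, 0.01, 0.0, 0.0]
wrist_force: [-0.1, -0.6, -1.0]
width: 0.523
t 14.15 pos [ 0.5815 -0.0117  0.2203] alpha 0.0167 z [ 0.001 -0.    -1.   ] F [-0.8  0.6 -0.8] w 0.52 j [-0.82  0.46  1.04  1.74 -0.43  1.19  0.35]
now-axes shift [ 0.0009 -0.001   0.1618] world [ 0.001   0.001  -0.1618]
turn [ 0.0003 -0.0005 -0.0013] shift after turn [ 0.001  -0.001   0.1618]
```

View pics/w9.png

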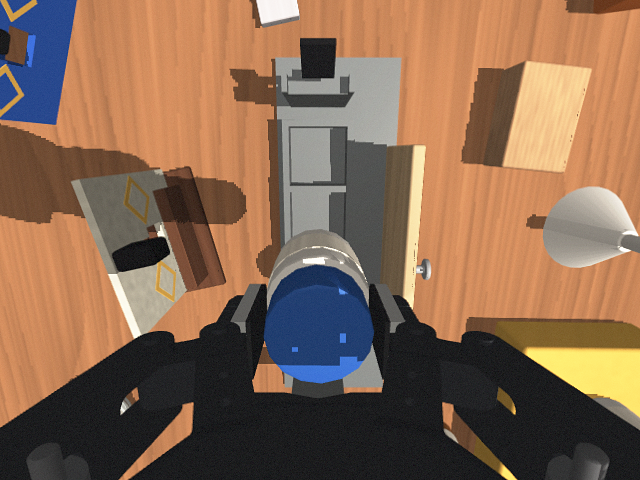

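View pics/t9.png

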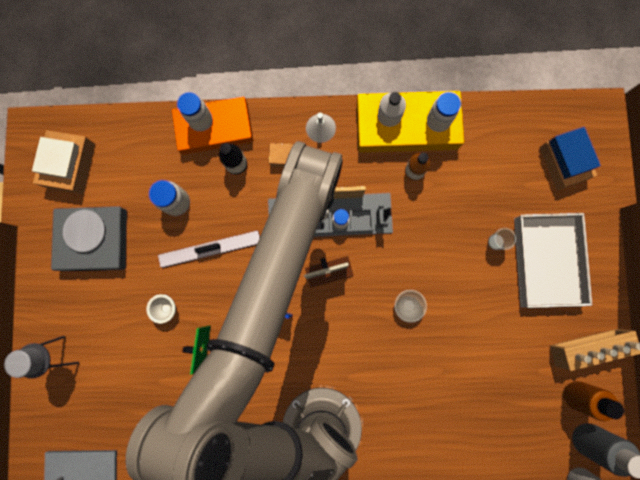

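```bash
python3 -m handwheel '[[[0,0,0],[0.001,-0.001,0.03],1],[[0,0,0],[0,0,0.05],1],[[0,0,0],[0,0,0.04],1],[[0,0,0],[0,0,0.02],1],[[0,0,0],[0,0,0.013],1],[[0,0,0],[0,0,0],1],[[0,0,0],[0,0,0],1]]'
python3 - <<'E'
from h import *
plan((.5825,-.0107,.0575),.018)
grab('wrist','w10.png')
E
```

```text
time_s: 15.02
position: [0.584, -0.009, 0.0681]
tool_rot: [1.0, 0.01, 0.001, -0.0]
wrist_force: [-0.1, 0.0, -0.3]
width: 0.52
t 15.03 pos [ 0.584  -0.009   0.0681] alpha 0.0195 z [ 0.003  0.    -1.   ] F [-0.1  0.  -0.3] w 0.52 j [-0.7   0.63  0.88  1.87 -0.6   0.92  0.48]
now-axes shift [-0.0016  0.0016  0.0106] world [-0.0015 -0.0017 -0.0106]
turn [-0.0001 -0.0025  0.0015] shift after turn [-0.0015  0.0016  0.0106]
```

View pics/w10.png

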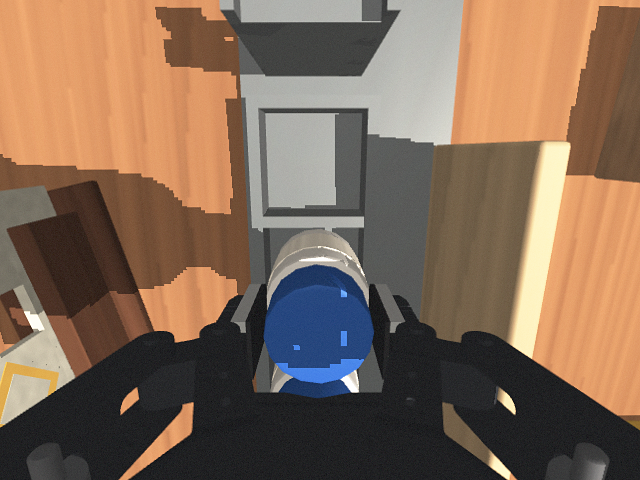

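```bash
python3 -m handwheel '[[[0,0,0],[-0.0012,0.0013,0.004],1],[[0,0,0],[0,0,0.003],1],[[0,0,0],[0,0,0.002],1],[[0,0,0],[0,0,0],1]]'
python3 -m handwheel '[[[0,0,0],[0,0,0.001],1],[[0,0,0],[0,0,0],1]]'
python3 - <<'E'
from h import *
st()
E
```

```text
time_s: 15.58
position: [0.5816, -0.01, 0.0576]
tool_rot: [1.0, 0.01, -0.0, -0.0]
wrist_force: [0.9, 0.3, -1.5]
width: 0.522
time_s: 15.82
position: [0.5817, -0.0101, 0.0567]
tool_rot: [1.0, 0.01, -0.0, -0.0]
wrist_force: [0.3, 0.1, -1.9]
width: 0.521
t 15.82 pos [ 0.5817 -0.0101  0.0567] alpha 0.0196 z [-0.  0. -1.] F [ 0.3  0.1 -1.9] w 0.521 j [-0.69  0.64  0.86  1.88 -0.62  0.91  0.5 ]
```

```bash
python3 -m handwheel '[[[0,0,0],[0,0,0.001],1],[[0,0,0],[0,0,0],1]]'
python3 -m handwheel '[[[0,0,0],[0,0,0.001],1],[[0,0,0],[0,0,0],1]]'

```

```text
time_s: 16.08
position: [0.5818, -0.0102, 0.0564]
tool_rot: [1.0, 0.01, 0.0, -0.0]
wrist_force: [-1.8, 1.0, 5.0]
width: 0.528
time_s: 16.32
position: [0.5819, -0.0102, 0.0562]
tool_rot: [1.0, 0.01, 0.0, -0.001]
wrist_force: [-3.4, -0.1, 11.7]
width: 0.521
```

Contact with the well floor. Release and rise.

```bash
python3 -m handwheel '[[[0,0,0],[0,0,-0.001],1],[[0,0,0],[0,0,0],0.2],[[0,0,0],[0,0,0],0.2],[[0,0,0],[0,0,0],0.2],[[0,0,0],[0,0,-0.01],0.2],[[0,0,0],[0,0,-0.04],0.2],[[0,0,0],[0,0,-0.06],0.2],[[0,0,0],[0,0,-0.06],0.2],[[0,0,0],[0,-0.02,-0.02],0.2],[[0,0,0],[0,0,0],0.2],[[0,0,0],[0,0,0],0.2]]'
python3 - <<'E'
from h import *
f=grab('wrist','w11.png');captop(f,z=.084);grab('scene','s11.png');st()
E
```

```text
time_s: 17.7
position: [0.5805, 0.0095, 0.2449]
tool_rot: [1.0, 0.01, -0.001, 0.0]
wrist_force: [0.0, -0.4, -0.7]
width: 0.8
cap px [316.3 303.2] axes [38.5 42.8] -> [ 0.581  -0.0666  0.084 ]
cap px [318.3 247.1] axes [42.  43.9] -> [ 0.5818 -0.0109  0.084 ]
cap px [ 33.4 119.4] axes [20.5 26.1] -> [0.3412 0.0949 0.084 ]
cap px [43.6 66.3] axes [100.3 149.1] -> [0.3571 0.1357 0.084 ]
t 17.8 pos [0.5803 0.0091 0.2445] alpha 0.0183 z [-0.002 -0.001 -1.   ] F [-0.5 -0.3 -0.9] w 0.799 j [-0.87  0.44  1.06  1.71 -0.4   1.24  0.3 ]
```

View pics/w11.png

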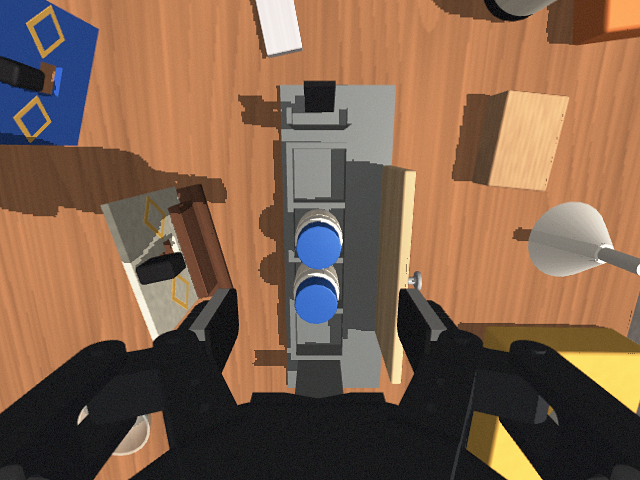

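View pics/s11.png

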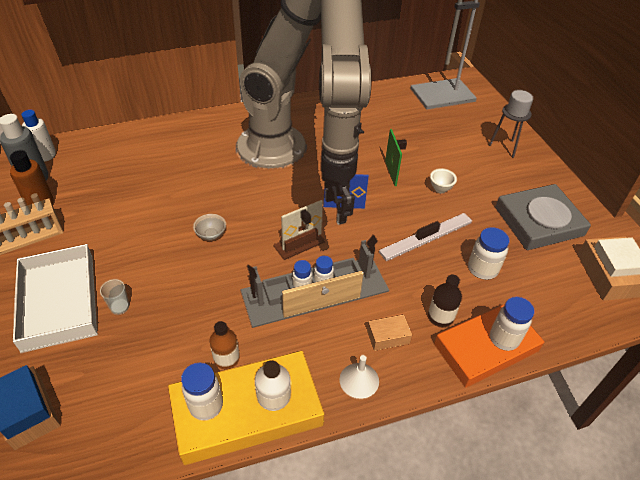

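```bash
python3 -m handwheel '[[[0,0,-0.098],[0,0,0],0],[[0,0,-0.098],[0,0,0],0],[[0,0,0],[0,-0.05,0],0],[[0,0,0],[0,-0.052,0],0],[[0,0,0],[0,-0.052,0],0],[[0,0,0],[0,-0.052,0],0],[[0,0,0],[0,-0.052,0],0],[[0,0,0],[0,-0.052,0],0],[[0,0,0],[0,0,0],0],[[0,0,0],[0,0,0],0]]'
python3 - <<'E'
from h import *
f=grab('wrist','w12.png')
plan((.5144,.3142,.03),.214)
E
```

```text
time_s: 19.05
position: [0.5151, 0.3112, 0.2449]
tool_rot: [0.994, 0.107, -0.0, 0.001]
wrist_force: [-0.1, -1.2, 1.0]
width: 1.0
t 19.1 pos [0.5155 0.3104 0.2453] alpha 0.2126 z [-0.    -0.002 -1.   ] F [ 0.1  0.1 -0.1] w 1.0 j [-1.32  0.46  0.98  1.66 -0.4   1.24 -0.05]
now-axes shift [-1.000e-04 -4.300e-03  2.153e-01] world [-0.0011  0.0038 -0.2153]
turn [ 0.0016  0.0008 -0.0013] shift after turn [-2.000e-04 -3.900e-03  2.153e-01]
```

View pics/w12.png

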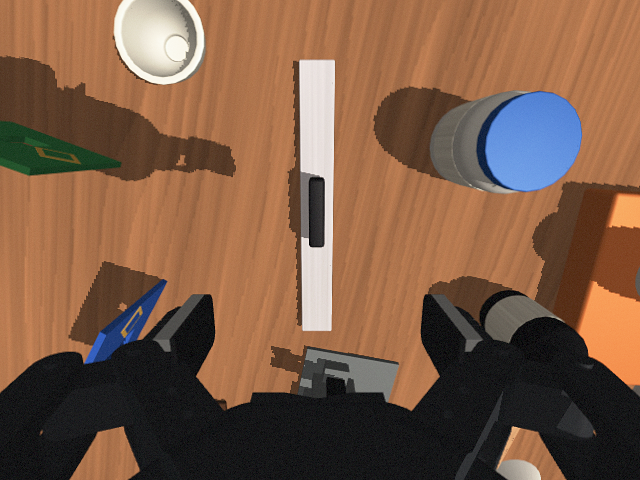

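```bash
cat >> h.py <<'E'
def keeper(f,roi,z=.012,zr=.045):
    m,c=blobs(f,(0,0,150),(180,60,255),roi,300)
    m=cv2.morphologyEx(m,cv2.MORPH_CLOSE,np.ones((3,3)))
    P=np.vstack(c)[:,0]; W=np.array([onz(f,p,z)[:2] for p in P],np.float32)
    (cx,cy),(w,h),a=cv2.minAreaRect(W); b=cv2.boxPoints(((cx,cy),(w,h),a))
    e=b[1]-b[0]; e2=b[2]-b[1]; e=e if np.linalg.norm(e)>np.linalg.norm(e2) else e2
    if e[1]<0:e=-e
    print('bar c',round(cx,4),round(cy,4),'size',round(w,4),round(h,4),'yaw',round(float(np.arctan2(-e[0],e[1])),4))
E
python3 - <<'E'
from h import *
f=grab('wrist');keeper(f,(280,40,350,340))
m,c=blobs(f,(0,0,0),(180,255,60),(305,165,330,255),100)
for q in c:
  r=cv2.minAreaRect(q);print(r,onz(f,r[0],.045))
for p in ((300,60),(334,60),(331,330),(303,330)): print(onz(f,p,.012).round(4))
E
```

```text
bar c 0.5135 0.3137 size 0.0354 0.2958 yaw 0.2149
((315.5, 210.5), (69.0, 15.0), 90.0) [0.51237695 0.31607575 0.045     ]
[0.4667 0.454  0.012 ]
[0.4995 0.4611 0.012 ]
[0.5625 0.1717 0.012 ]
[0.5295 0.1645 0.012 ]
```

```bash
python3 -m handwheel '[[[0,0,0],[-0.0012,-0.0037,0.04],0.3],[[0,0,0],[0,0,0.06],0.4],[[0,0,0],[0,0,0.05],0.4],[[0,0,0],[0,0,0.03],0.4],[[0,0,0],[0,0,0.02],0.4],[[0,0,0],[0,0,0.015],0.4],[[0,0,0],[0,0,0],0.4],[[0,0,0],[0,0,0],0.4]]'
python3 - <<'E'
from h import *
f=grab('wrist','w13.png')
plan((.5135,.3138,.018),.215)
E
```

```text
time_s: 20.15
position: [0.514, 0.3164, 0.0319]
tool_rot: [0.994, 0.108, 0.001, -0.001]
wrist_force: [0.8, -0.0, 0.4]
width: 0.6
t 20.2 pos [0.514  0.3166 0.032 ] alpha 0.2155 z [ 0.002  0.001 -1.   ] F [-0.3 -0.4  0.2] w 0.6 j [-1.19  0.68  0.78  1.84 -0.62  0.87  0.11]
now-axes shift [-0.0011  0.0026  0.014 ] world [-0.0005 -0.0028 -0.014 ]
turn [-0.001  -0.0022  0.0005] shift after turn [-0.0011  0.0026  0.014 ]
```

View pics/w13.png

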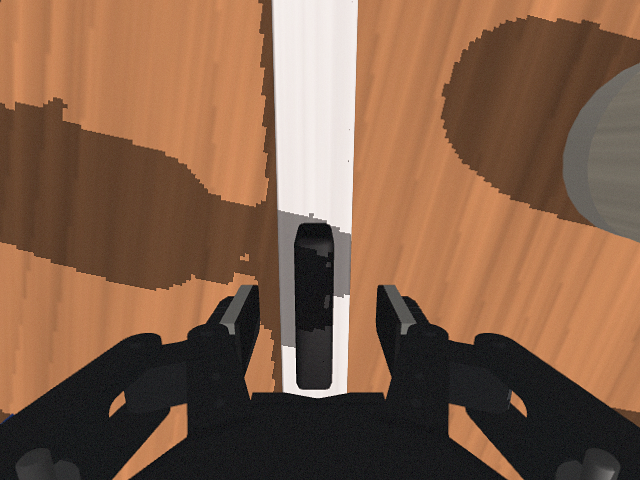

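```bash
python3 -m handwheel '[[[0,0,0],[-0.001,0.0026,0.008],0.4],[[0,0,0],[0,0,0.005],0.4],[[0,0,0],[0,0,0],0.7],[[0,0,0],[0,0,0],1],[[0,0,0],[0,0,0],1],[[0,0,0],[0,0,0],1],[[0,0,0],[0,0,0],1],[[0,0,0],[0,0,0],1]]' 70
python3 - <<'E'
from h import *
plan((.583,-.0407,.2),.018)
E
```

```text
time_s: 21.2
position: [0.5128, 0.3134, 0.018]
tool_rot: [0.994, 0.108, 0.0, -0.0]
wrist_force: [0.3, 0.1, 0.9]
width: 0.178
t 21.2 pos [0.5128 0.3134 0.018 ] alpha 0.2156 z [ 0.  0. -1.] F [0.3 0.1 0.9] w 0.178 j [-1.17  0.7   0.77  1.85 -0.64  0.85  0.13]
now-axes shift [-0.0071  0.3609 -0.1821] world [ 0.0702 -0.3541  0.182 ]
turn [-0.0002 -0.0005  0.1976] shift after turn [ 0.0638  0.3553 -0.182 ]
```

```bash
python3 -m handwheel '[[[0,0,0],[0,0,-0.02],1],[[0,0,0],[0,0,-0.04],1],[[0,0,0],[0,0,-0.05],1],[[0,0,0],[0,0,-0.05],1],[[0,0,0],[0,0,-0.04],1],[[0,0,0.05],[0,0,-0.02],1],[[0,0,0.05],[0,0,0],1],[[0,0,0.05],[0,0,0],1],[[0,0,0.0475],[0,0,0],1],[[0,0,0],[0.006,0.035,0],1],[[0,0,0],[0.0083,0.046,0],1],[[0,0,0],[0.0083,0.046,0],1],[[0,0,0],[0.0083,0.046,0],1],[[0,0,0],[0.0083,0.046,0],1],[[0,0,0],[0.0083,0.046,0],1],[[0,0,0],[0.0083,0.046,0],1],[[0,0,0],[0.008,0.044,0],1],[[0,0,0],[0,0,0],1],[[0,0,0],[0,0,0],1]]'
python3 - <<'E'
from h import *
f=grab('wrist','w14.png');grab('scene','s14.png')
plan((.583,-.0407,.15),.018)
E
```

```text
time_s: 23.58
position: [0.5826, -0.0401, 0.2383]
tool_rot: [1.0, 0.009, 0.0, -0.001]
wrist_force: [0.0, 1.1, -2.2]
width: 0.174
t 23.68 pos [ 0.5828 -0.0387  0.2379] alpha 0.0204 z [-0.     0.001 -1.   ] F [-0.3  0.3 -1.2] w 0.171 j [-0.77  0.45  1.04  1.71 -0.41  1.22  0.39]
now-axes shift [0.0002 0.0021 0.0879] world [ 0.0002 -0.002  -0.0879]
turn [-0.0012  0.0001  0.0024] shift after turn [0.0002 0.002  0.0879]
```

View pics/w14.png

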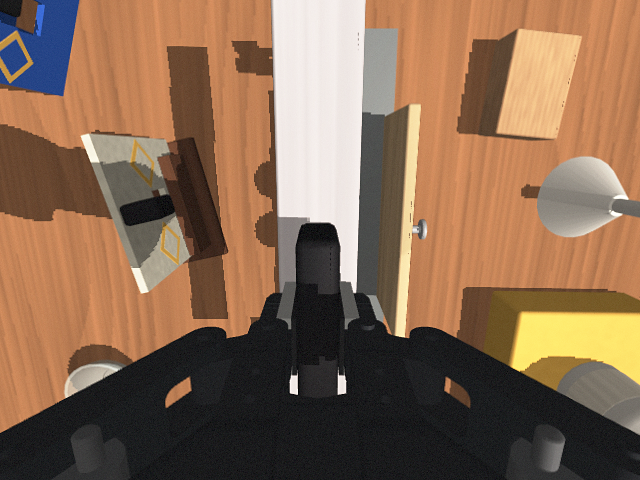

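View pics/s14.png

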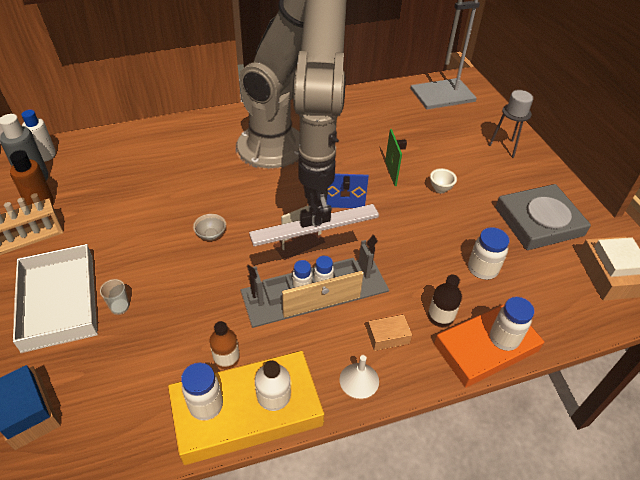

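```bash
python3 -m handwheel '[[[0,0,0],[0.0002,0.002,0.03],1],[[0,0,0],[0,0,0.03],1],[[0,0,0],[0,0,0.02],1],[[0,0,0],[0,0,0.008],1],[[0,0,0],[0,0,0],1],[[0,0,0],[0,0,0],1]]'
python3 - <<'E'
from h import *
f=grab('wrist','w15.png');s=grab('scene');crop(s,230,190,400,330,'s15.png')
plan((.583,-.0407,.106),.018)
t=grab('top');crop(t,250,160,410,250,'t15.png')
E
```

```text
time_s: 24.42
position: [0.5839, -0.0426, 0.1508]
tool_rot: [1.0, 0.009, 0.001, -0.0]
wrist_force: [0.1, -0.5, -1.2]
width: 0.173
t 24.52 pos [ 0.5838 -0.0426  0.1508] alpha 0.0181 z [ 0.002  0.    -1.   ] F [ 0.4 -0.9 -2.1] w 0.171 j [-0.7   0.53  0.96  1.8  -0.5   1.06  0.46]
now-axes shift [-0.0008 -0.0019  0.0448] world [-0.0008  0.0019 -0.0448]
turn [-0.0001 -0.0018  0.0001] shift after turn [-0.0007 -0.0019  0.0448]
```

View pics/w15.png

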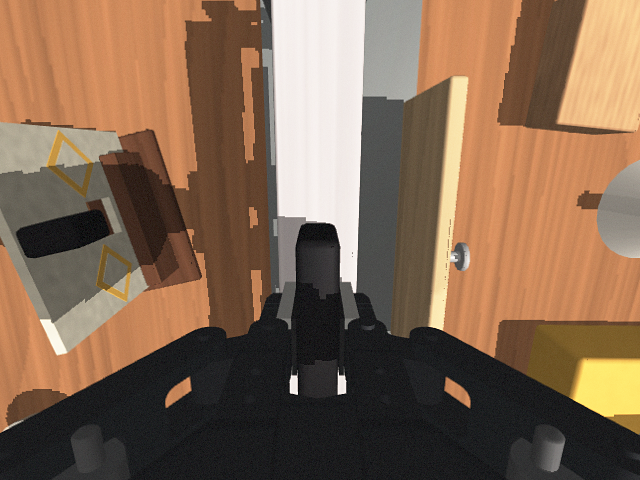

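View pics/s15.png

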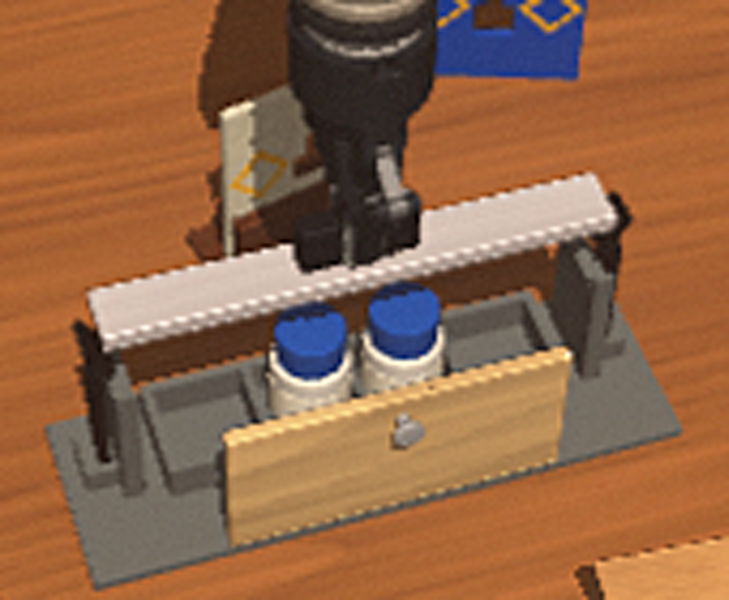

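View pics/t15.png

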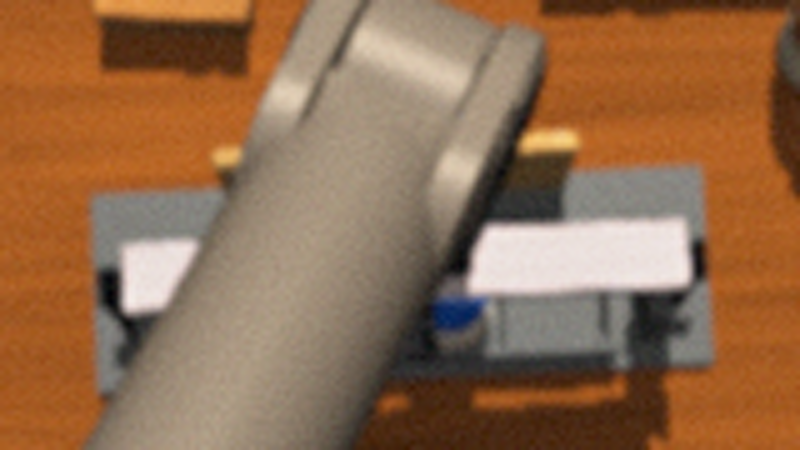

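```bash
python3 -m handwheel '[[[0,0,0],[-0.0008,-0.0019,0.008],1],[[0,0,0],[0,0,0.008],1],[[0,0,0],[0,0,0.005],1],[[0,0,0],[0,0,0],1]]'
python3 - <<'E'
from h import *
s=grab('scene');crop(s,230,190,400,330,'s16.png')
plan((.583,-.0407,.106),.018)
E
```

```text
time_s: 25.08
position: [0.5824, -0.0407, 0.1285]
tool_rot: [1.0, 0.009, 0.0, 0.0]
wrist_force: [-0.2, 0.1, -0.7]
width: 0.173
t 25.12 pos [ 0.5824 -0.0406  0.1286] alpha 0.018 z [ 0. -0. -1.] F [ 1.   0.6 -0.7] w 0.175 j [-0.69  0.56  0.94  1.83 -0.52  1.03  0.48]
now-axes shift [0.0006 0.0001 0.0226] world [ 0.0006 -0.0001 -0.0226]
turn [ 0.0001 -0.0002 -0.    ] shift after turn [0.0006 0.0001 0.0226]
```

View pics/s16.png

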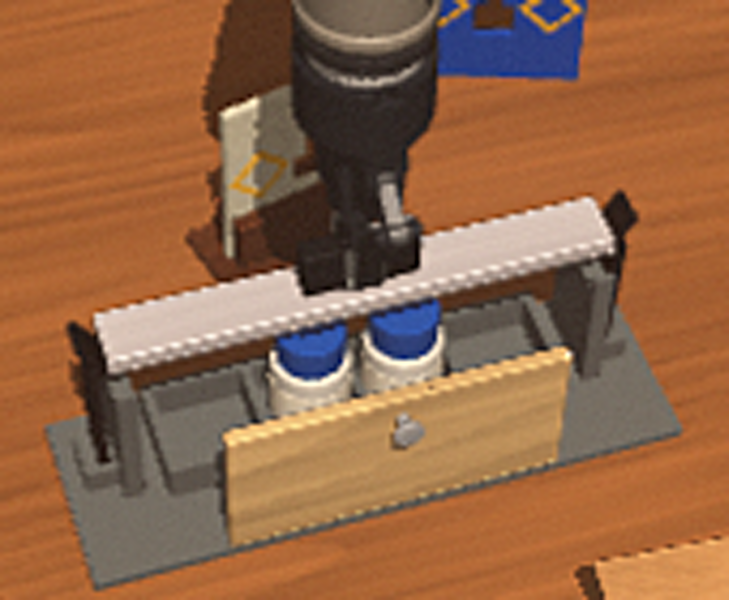

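```bash
python3 -m handwheel '[[[0,0,0],[0.0004,0,0.005],1],[[0,0,0],[0,0,0.005],1],[[0,0,0],[0,0,0],1]]'
python3 -m handwheel '[[[0,0,0],[0,0,0.004],1],[[0,0,0],[0,0,0.004],1],[[0,0,0],[0,0,0],1]]'
python3 - <<'E'
from h import *
s=grab('scene');crop(s,230,190,400,330,'s17.png')
plan((.583,-.0407,.106),.018)
E
```

```text
time_s: 25.5
position: [0.583, -0.0405, 0.1185]
tool_rot: [1.0, 0.009, 0.0, 0.0]
wrist_force: [2.3, -0.7, -1.0]
width: 0.176
time_s: 25.88
position: [0.5822, -0.0405, 0.1101]
tool_rot: [1.0, 0.009, -0.0, 0.0]
wrist_force: [1.2, -0.2, -2.7]
width: 0.174
t 25.93 pos [ 0.5822 -0.0404  0.1101] alpha 0.0181 z [-0.001 -0.    -1.   ] F [ 1.4 -0.6 -3.1] w 0.173 j [-0.68  0.58  0.92  1.84 -0.54  1.    0.49]
now-axes shift [0.0008 0.0003 0.0041] world [ 0.0008 -0.0003 -0.0041]
turn [0.     0.0009 0.0001] shift after turn [0.0008 0.0003 0.0041]
```

View pics/s17.png

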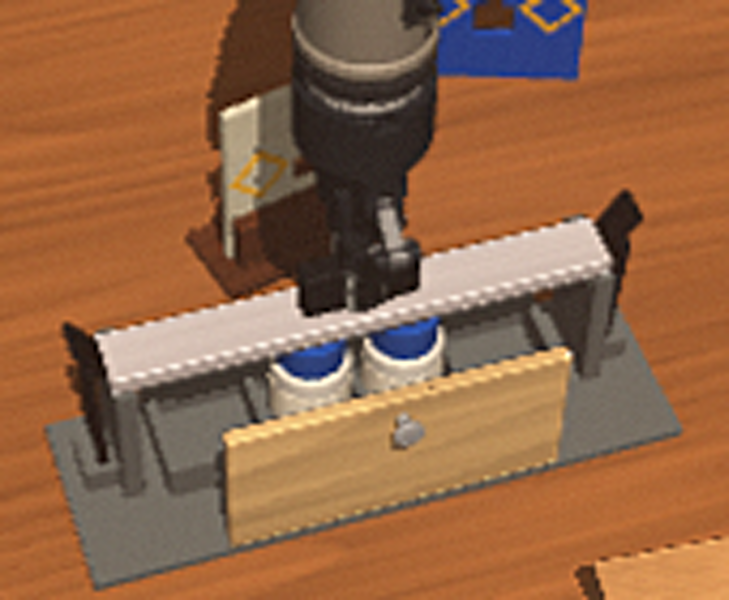

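```bash
python3 -m handwheel '[[[0,0,0],[0.0004,0,0.002],1],[[0,0,0],[0,0,0.002],1],[[0,0,0],[0,0,0],1]]'
python3 -m handwheel '[[[0,0,0],[0,0,0.0015],1],[[0,0,0],[0,0,0],1]]'
python3 - <<'E'
from h import *
st()
E
```

```text
time_s: 26.3
position: [0.5825, -0.0403, 0.1063]
tool_rot: [1.0, 0.009, -0.001, -0.0]
wrist_force: [0.7, -0.4, -1.2]
width: 0.174
time_s: 26.55
position: [0.5829, -0.0403, 0.1059]
tool_rot: [1.0, 0.009, -0.0, -0.001]
wrist_force: [-2.6, 0.7, 4.8]
width: 0.174
t 26.55 pos [ 0.5829 -0.0403  0.1059] alpha 0.0183 z [-0.001  0.001 -1.   ] F [-2.6  0.7  4.8] w 0.174 j [-0.67  0.58  0.91  1.84 -0.55  0.99  0.5 ]
```

```bash
python3 -m handwheel '[[[0,0,0],[0,0,0.001],1],[[0,0,0],[0,0,0.001],1],[[0,0,0],[0,0,0],1]]'
python3 - <<'E'
from h import *
s=grab('scene');crop(s,230,190,400,330,'s18.png');st()
E
```

```text
time_s: 26.92
position: [0.5829, -0.0403, 0.1059]
tool_rot: [1.0, 0.009, -0.0, -0.001]
wrist_force: [-7.2, 3.3, 18.6]
width: 0.171
t 26.98 pos [ 0.583  -0.0403  0.1059] alpha 0.0183 z [-0.001  0.003 -1.   ] F [-7.4  2.4 18.7] w 0.171 j [-0.67  0.58  0.91  1.84 -0.55  0.99  0.5 ]
```

View pics/s18.png

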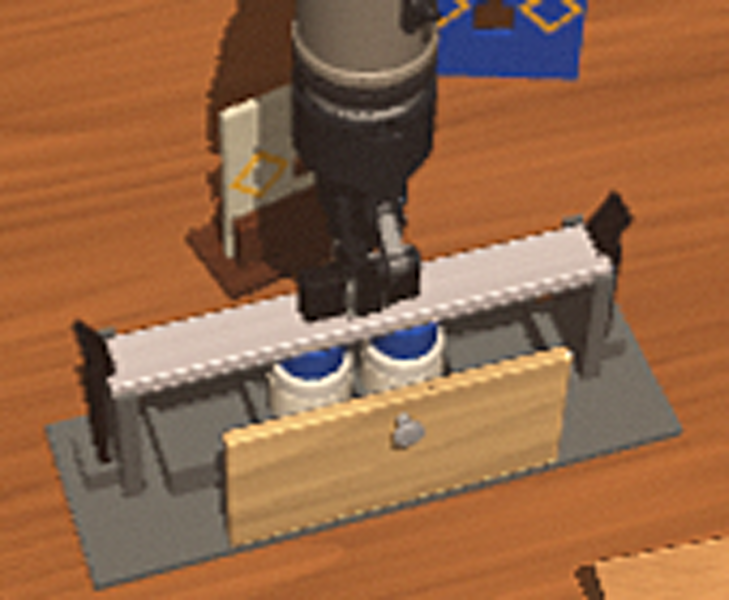

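```bash
python3 -m handwheel '[[[0,0,0],[0,0,-0.003],1],[[0,0,0],[0,0,0],0.5],[[0,0,0],[0,0,0],0.5],[[0,0,0],[0,0,0],0.4],[[0,0,0],[0,0,-0.02],0.4],[[0,0,0],[0,0,-0.05],0.4],[[0,0,0],[0,0,-0.05],0.4],[[0,0,0],[0,0,-0.04],0.4],[[0,0,0],[0,0,0],0.4],[[0,0,0],[0,0,0],0.4]]'
python3 - <<'E'
from h import *
s=grab('scene');crop(s,230,190,400,330,'s19.png');f=grab('wrist','w19.png');st()
E
```

```text
time_s: 28.22
position: [0.5827, -0.0405, 0.2664]
tool_rot: [1.0, 0.009, -0.0, -0.0]
wrist_force: [0.3, -0.2, -0.6]
width: 0.596
t 28.32 pos [ 0.5822 -0.0403  0.2653] alpha 0.0181 z [-0.002  0.    -1.   ] F [0.4 0.3 0.1] w 0.603 j [-0.78  0.43  1.06  1.67 -0.39  1.27  0.37]
```

View pics/s19.png

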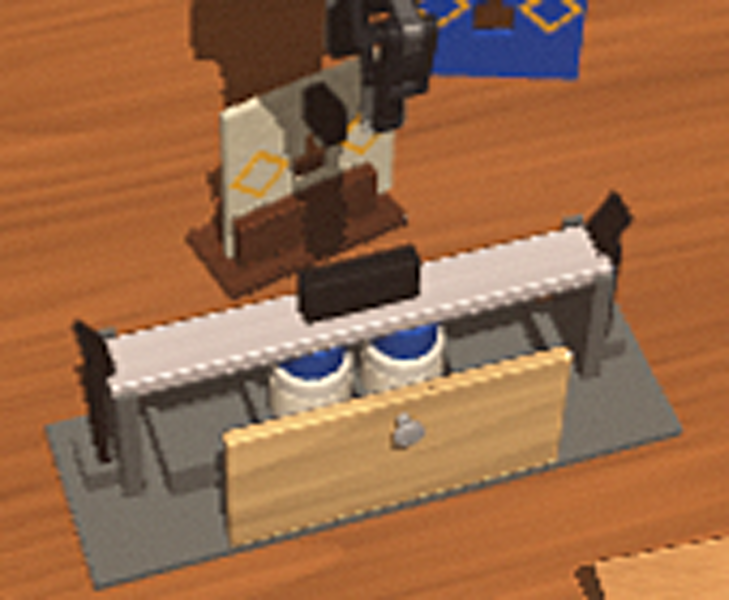

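View pics/w19.png

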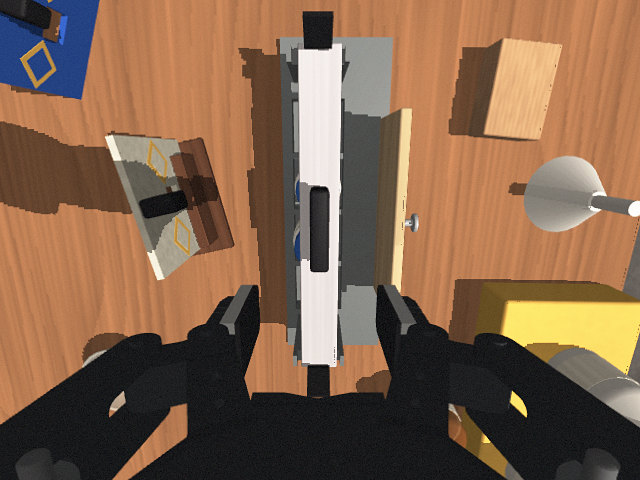

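```bash
python3 - <<'E'
from h import *
f=grab('wrist');keeper(f,(292,35,350,375),z=.1)
crop(f,80,110,260,300,'w19c.png',k=3.1)
t=grab('top');crop(t,290,240,370,300,'t19c.png')
E
```

```text
bar c 0.5873 -0.0378 size 0.0423 0.3002 yaw 0.0188
```

View pics/w19c.png

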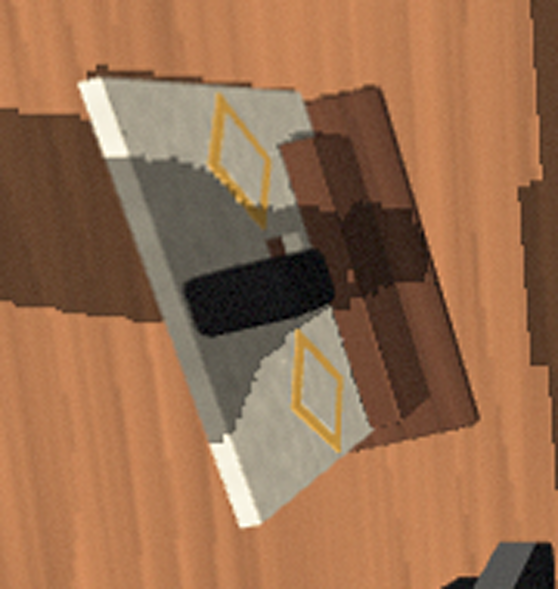

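View pics/t19c.png

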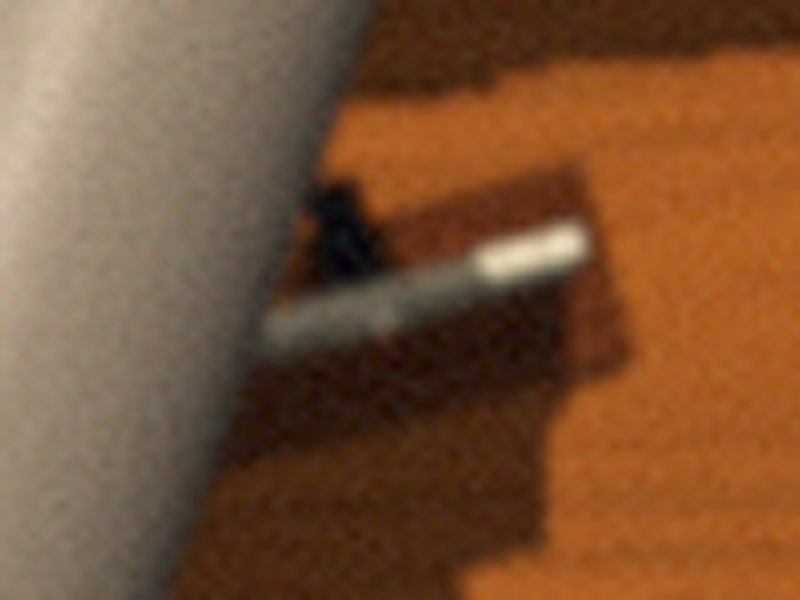

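```bash
python3 - <<'E'
from h import *
f=grab('wrist')
k=3.1
g=lambda u,z:onz(f,((u[0]+.5)/k-.5+80,(u[1]+.5)/k-.5+110),z)
for z in (.131,.133,.135):
  BL,FL,BR,FR=[g(u,z) for u in ((79,83),(103,78),(238,525),(262,522))]
  d=BL-BR
  psi=np.arctan2(-d[0],d[1]);print(z,'len',np.linalg.norm(d),np.linalg.norm(FL-FR),'thick',np.linalg.norm(BL-FL),np.linalg.norm(BR-FR),'psi',psi,'back mid',(BL+BR)/2,'front mid',(FL+FR)/2)
  R_=[g(u,z) for u in ((184,285),(320,250),(334,297),(203,336))]
  print([r[:2].round(4) for r in R_])
st()
E
```

```text
0.131 len 0.11966410291940618 0.1200542345539067 thick 0.006293686555329843 0.00682074200422818 psi 0.2353148909085796 back mid [ 0.43146193 -0.02617614  0.131     ] front mid [ 0.43791393 -0.02502008  0.131     ]
[array([ 0.4381, -0.018 ]), array([ 0.4743, -0.0083]), array([ 0.477 , -0.0204]), array([ 0.4416, -0.0314])]
0.133 len 0.1187996789785907 0.11918699239846621 thick 0.0062482225172291045 0.006771470647666444 psi 0.2353148909085792 back mid [ 0.43254659 -0.02580469  0.133     ] front mid [ 0.43895198 -0.02465699  0.133     ]
[array([ 0.4391, -0.0177]), array([ 0.4751, -0.008 ]), array([ 0.4777, -0.0201]), array([ 0.4426, -0.031 ])]
0.135 len 0.11793525503777516 0.11831975024302575 thick 0.0062027584791283135 0.006722199291104702 psi 0.2353148909085789 back mid [ 0.43363124 -0.02543325  0.135     ] front mid [ 0.43999003 -0.02429389  0.135     ]
[array([ 0.4401, -0.0174]), array([ 0.4759, -0.0078]), array([ 0.4785, -0.0197]), array([ 0.4436, -0.0306])]
t 28.48 pos [ 0.5824 -0.0404  0.2653] alpha 0.0179 z [-0.002 -0.    -1.   ] F [ 0.4  0.7 -0.2] w 0.602 j [-0.78  0.43  1.06  1.67 -0.39  1.27  0.37]
```

```bash
python3 -m handwheel '[[[0,0,-0.1788],[0,0,0],0.2],[[0,0,-0.1788],[0,0,0],0.2],[[0,0,-0.1788],[0,0,0],0.2],[[0,0,-0.1788],[0,0,0],0.2],[[0,0,-0.1788],[0,0,0],0.3],[[0,0,-0.1788],[0,0,0],0.3],[[0,0,-0.1788],[0,0,0],0.3],[[0,0,-0.1788],[0,0,0],0.3],[[0,0,-0.1788],[0,0,0],0.3],[[0,0,-0.1788],[0,0,0],0.3],[[0,0,0],[0.0165,-0.04,0],0.3],[[0,0,0],[0.0165,-0.04,0],0.3],[[0,0,0],[0.016,-0.04,0],0.3],[[0,0,0],[0,0,0],0.3],[[0,0,0],[0,0,0],0.3]]'
python3 - <<'E'
from h import *
f=grab('wrist','w20.png')
plan((.4539,-.0207,.10),1.806)
E
```

```text
time_s: 30.35
position: [0.4555, -0.0209, 0.2664]
tool_rot: [0.619, 0.785, 0.0, 0.0]
wrist_force: [0.8, -0.2, -0.1]
width: 0.705
t 30.4 pos [ 0.4559 -0.021   0.2664] alpha 1.8057 z [ 0.001 -0.    -1.   ] F [0.6 0.1 0.6] w 0.704 j [-0.69  0.01  0.65  1.94 -0.    1.19  1.77]
now-axes shift [ 0.0009 -0.002   0.1664] world [-0.002   0.0003 -0.1664]
turn [ 0.0007  0.0007 -0.0003] shift after turn [ 0.0008 -0.0018  0.1664]
```

View pics/w20.png

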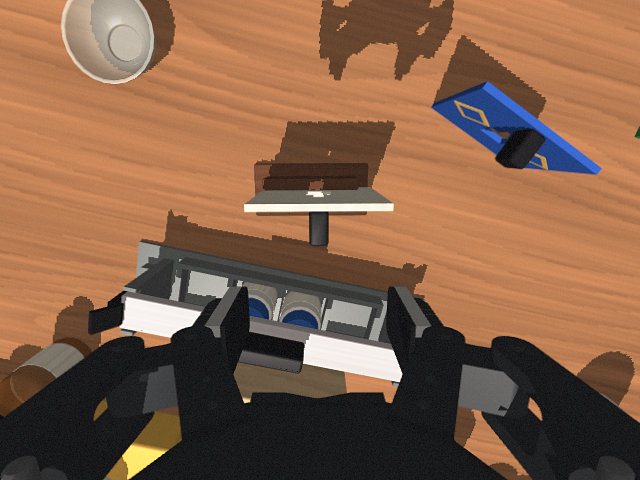

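```bash
python3 - <<'E'
from h import *
f=grab('wrist')
m,c=blobs(f,(0,0,175),(180,70,255),(235,195,405,220),100)
z=.133
for q in c:
  W=np.array([onz(f,p,z)[:2] for p in q[:,0]],np.float32);r=cv2.minAreaRect(W);print(cv2.boundingRect(q),r)
m,c=blobs(f,(0,0,0),(180,255,50),(300,205,335,250),100)
for q in c:
  print(cv2.boundingRect(q),cv2.minAreaRect(q))
  x,y,w,h=cv2.boundingRect(q)
  print('rib end mid z.133',onz(f,(x+(w-1)/2,y+h-.5),.133))
crop(f,230,150,410,260,'w20c.png')
E
```

```text
(244, 203, 150, 9) ((0.43523603677749634, -0.025169633328914642), (0.006270193494856358, 0.11982943117618561), 13.996895790100098)
(310, 212, 19, 34) ((319.0, 228.5), (33.0, 18.0), 90.0)
rib end mid z.133 [ 0.46664038 -0.01721805  0.133     ]
```

View pics/w20c.png

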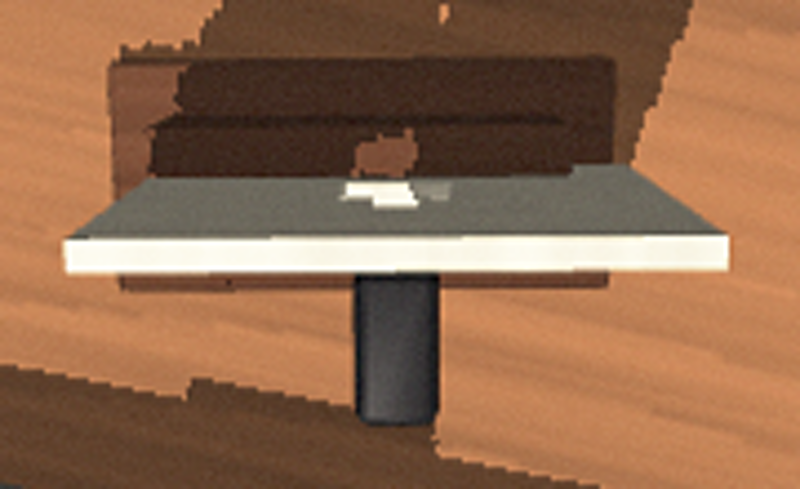

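```bash
python3 -m handwheel '[[[0,0,-0.005],[0.0009,-0.002,0.03],0.4],[[0,0,0],[0,0,0.05],0.4],[[0,0,0],[0,0,0.035],0.4],[[0,0,0],[0,0,0.02],0.4],[[0,0,0],[0,0,0.01],0.4],[[0,0,0],[0,0,0],0.4],[[0,0,0],[0,0,0],0.4]]'
python3 - <<'E'
from h import *
f=grab('wrist','w21.png')
plan((.4537,-.0206,.10),1.811)
E
```

```text
time_s: 31.32
position: [0.4538, -0.0205, 0.1221]
tool_rot: [0.617, 0.787, 0.001, 0.001]
wrist_force: [0.1, 0.3, -0.1]
width: 0.6
t 31.38 pos [ 0.4538 -0.0205  0.1222] alpha 1.811 z [ 0.002  0.    -1.   ] F [-1.  -0.4  1. ] w 0.603 j [-0.63  0.21  0.65  2.12 -0.17  0.86  1.93]
now-axes shift [-0.0001 -0.0001  0.0222] world [-0.0001 -0.0001 -0.0222]
turn [0.002 0.    0.   ] shift after turn [-0.0001 -0.0001  0.0222]
```

View pics/w21.png

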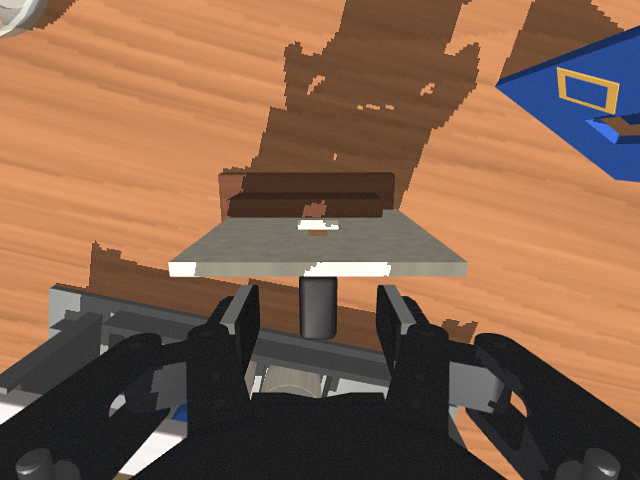

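Rib is centred between the fingers at (318,305). Descend and grip.

```bash
python3 -m handwheel '[[[0,0,0],[0,0,0.012],0.4],[[0,0,0],[0,0,0.010],0.4],[[0,0,0],[0,0,0],0.6],[[0,0,0],[0,0,0],1],[[0,0,0],[0,0,0],1],[[0,0,0],[0,0,0],1],[[0,0,0],[0,0,0],1],[[0,0,0],[0,0,0],1]]' 80
python3 - <<'E'
from h import *
f=grab('wrist','w22.png');st()
E
```

```text
time_s: 32.38
position: [0.4529, -0.0205, 0.0994]
tool_rot: [0.617, 0.787, 0.0, 0.0]
wrist_force: [0.1, -0.2, -0.5]
width: 0.182
t 32.42 pos [ 0.4529 -0.0204  0.0994] alpha 1.8111 z [ 0.  0. -1.] F [ 0.1 -0.7 -0.8] w 0.174 j [-0.61  0.25  0.64  2.14 -0.21  0.81  1.97]
```

View pics/w22.png

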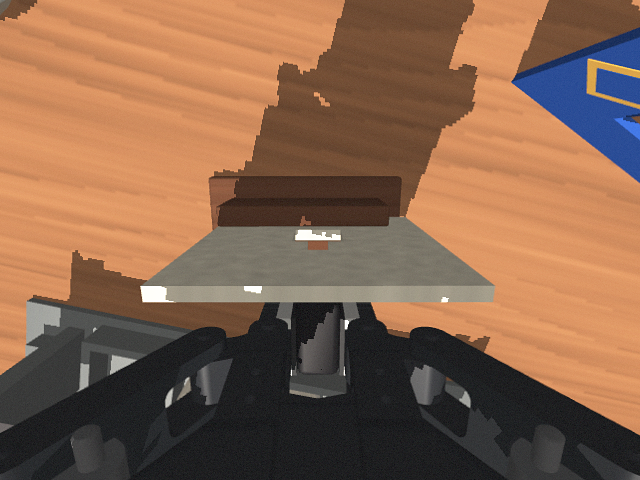

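```bash
python3 -m handwheel '[[[0,0,0],[0,0,-0.015],1],[[0,0,0],[0,0,-0.03],1],[[0,0,0],[0,0,-0.04],1],[[0,0,0],[0,0,-0.04],1],[[0,0,0],[0,0,-0.04],1],[[0,0,0.074],[0,0,0],1],[[0,0,0.074],[0,0,0],1],[[0,0,0.075],[0,0,0],1],[[0,0,0],[-0.003,0.03,0],1],[[0,0,0],[-0.004,0.045,0],1],[[0,0,0],[-0.004,0.046,0],1],[[0,0,0],[-0.004,0.046,0],1],[[0,0,0],[-0.004,0.046,0],1],[[0,0,0],[-0.0036,0.046,0],1],[[0,0,0],[0,0,0],1],[[0,0,0],[0,0,0],1]]'
python3 - <<'E'
from h import *
f=grab('wrist','w23.png');grab('scene','s23.png')
plan((.7122,-.0385,.1284),1.588)
E
```

```text
time_s: 34.42
position: [0.7113, -0.0388, 0.2645]
tool_rot: [0.701, 0.713, -0.001, -0.0]
wrist_force: [0.6, -0.2, -1.9]
width: 0.178
t 34.52 pos [ 0.7111 -0.0387  0.2652] alpha 1.5875 z [-0.     0.001 -1.   ] F [-0.1  0.  -1.2] w 0.177 j [-0.42  0.57  0.67  1.33 -0.35  1.35  1.84]
now-axes shift [1.000e-04 1.100e-03 1.368e-01] world [ 0.0011  0.0002 -0.1368]
turn [ 0.     -0.0005 -0.0005] shift after turn [0.0002 0.0011 0.1368]
```

View pics/w23.png

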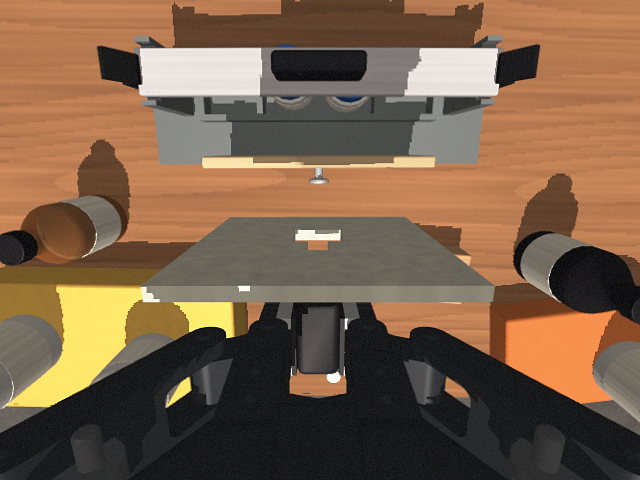

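View pics/s23.png

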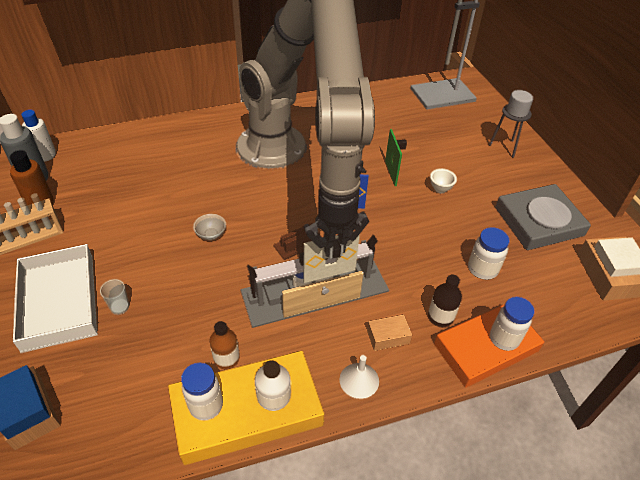

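```bash
python3 - <<'E'
from h import *
f=grab('wrist');crop(f,190,140,450,310,'w23c.png')
E
```

```text
(no output)
```

View pics/w23c.png

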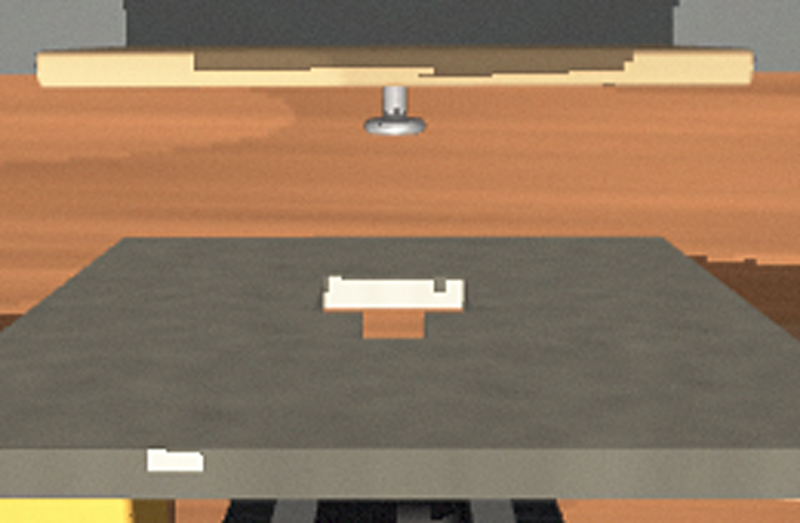

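```bash
python3 - <<'E'
from h import *
f=grab('wrist');k=800/260
g=lambda u,z:onz(f,((u[0]+.5)/k-.5+190,(u[1]+.5)/k-.5+140),z)
a,b=g((38,86),.105),g((753,83),.105)
# left image = ?
print('hb far top',a,b,'len',np.linalg.norm(a-b),'mid',(a+b)/2,'psi',np.arctan2(-(b-a)[0],(b-a)[1]))
print('head c',g((395,127),.09),'l/r',g((364,127),.09),g((427,127),.09))
s=manip.sense();zb=s['position'][2]-.0914
print('placard bottom back corners?',g((123,238),zb),g((665,238),zb))
print('hole c',g((394,294),zb+.053))
print('top back corners z',zb+.125, onz(f,(141,287),zb+.125),onz(f,(494,287),zb+.125))
st()
E
```

```text
hb far top [ 0.66248249 -0.13846424  0.105     ] [0.65797506 0.06078644 0.105     ] len 0.1993016589395033 mid [ 0.66022877 -0.0388389   0.105     ] psi 0.02261806870892134
head c [ 0.67329745 -0.03866701  0.09      ] l/r [ 0.67346643 -0.04781628  0.09      ] [ 0.67312204 -0.02922275  0.09      ]
placard bottom back corners? [ 0.69165789 -0.09921121  0.17386925] [0.68941311 0.02183659 0.17386925]
hole c [ 0.69037606 -0.03871371  0.22686925]
top back corners z 0.2988692470675772 [ 0.6918423  -0.098652    0.29886925] [0.68961617 0.02100153 0.29886925]
t 34.62 pos [ 0.7113 -0.0385  0.2653] alpha 1.5879 z [ 0.001  0.001 -1.   ] F [ 0.4  0.4 -0.9] w 0.178 j [-0.42  0.57  0.67  1.33 -0.35  1.35  1.84]
```

```bash
python3 -m handwheel '[[[0,0,0],[0,0.001,0.02],1],[[0,0,0],[0,0,0.03],1],[[0,0,0],[0,0,0.03],1],[[0,0,0],[0,0,0.03],1],[[0,0,0],[0,0,0.02],1],[[0,0,0],[0,0,0.007],1],[[0,0,0],[0,0,0],1],[[0,0,0],[0,0,0],1]]'
python3 - <<'E'
from h import *
f=grab('wrist','w24.png');s=grab('scene');crop(s,240,190,410,330,'s24.png')
plan((.7122,-.0387,.1284),1.589)
E
```

```text
time_s: 35.62
position: [0.714, -0.0388, 0.1287]
tool_rot: [0.701, 0.713, 0.001, 0.001]
wrist_force: [0.4, 0.3, -0.5]
width: 0.181
t 35.73 pos [ 0.7139 -0.0388  0.1286] alpha 1.5881 z [ 0.002  0.    -1.   ] F [ 0.5  0.4 -2. ] w 0.173 j [-0.4   0.68  0.62  1.48 -0.42  1.12  1.89]
now-axes shift [ 0.0001 -0.0017  0.0002] world [-0.0017  0.0001 -0.0002]
turn [ 0.0022  0.     -0.0009] shift after turn [ 0.0001 -0.0017  0.0002]
```

View pics/w24.png

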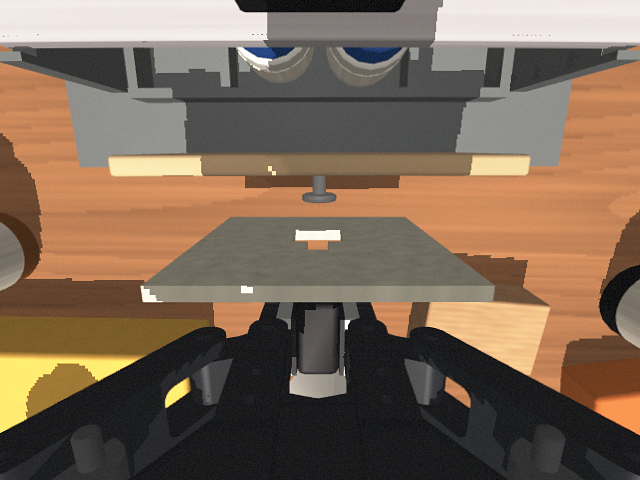

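View pics/s24.png

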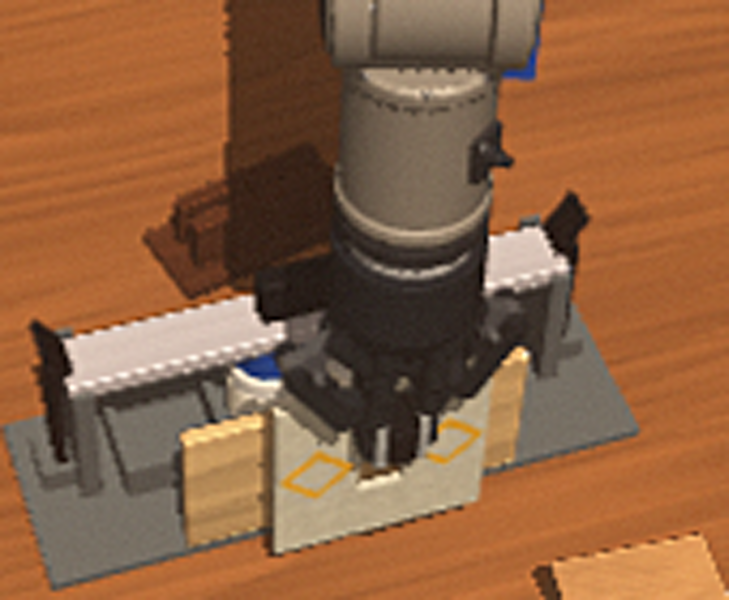

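```bash
python3 -m handwheel '[[[0,0,0],[0,-0.006,0],1],[[0,0,0],[0,-0.008,0],1],[[0,0,0],[0,-0.006,0],1],[[0,0,0],[0,0,0],1]]'
python3 -m handwheel '[[[0,0,0],[0,-0.004,0],1],[[0,0,0],[0,-0.003,0],1],[[0,0,0],[0,0,0],1]]'
python3 - <<'E'
from h import *
f=grab('wrist','w25.png')
plan((.6825,-.0388,.1284),1.589)
E
```

```text
time_s: 36.22
position: [0.6925, -0.0389, 0.1274]
tool_rot: [0.701, 0.713, 0.0, -0.0]
wrist_force: [0.3, -0.3, -0.6]
width: 0.173
time_s: 36.6
position: [0.6859, -0.0391, 0.1273]
tool_rot: [0.701, 0.713, 0.0, -0.0]
wrist_force: [0.0, -0.1, -1.3]
width: 0.168
t 36.65 pos [ 0.6861 -0.039   0.1273] alpha 1.588 z [ 0.  0. -1.] F [ 0.1 -0.8 -1.2] w 0.179 j [-0.42  0.63  0.63  1.56 -0.41  1.08  1.89]
now-axes shift [ 0.0003 -0.0036 -0.0011] world [-0.0036  0.0002  0.0011]
turn [ 0.0001 -0.0002 -0.001 ] shift after turn [ 0.0003 -0.0036 -0.0011]
```

View pics/w25.png

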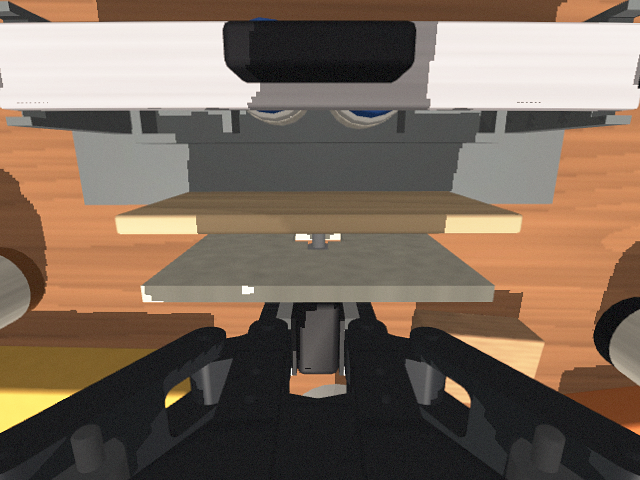

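```bash
python3 -m handwheel '[[[0,0,0],[0,-0.002,0],1],[[0,0,0],[0,-0.0015,0],1],[[0,0,0],[0,0,0],1]]'
python3 -m handwheel '[[[0,0,0],[0,-0.001,0],1],[[0,0,0],[0,0,0],1]]'
python3 -m handwheel '[[[0,0,0],[0,-0.001,0],1],[[0,0,0],[0,0,0],1]]'
```

```text
time_s: 37.02
position: [0.6825, -0.0391, 0.1273]
tool_rot: [0.701, 0.713, 0.0, -0.0]
wrist_force: [0.7, 0.5, -0.9]
width: 0.175
time_s: 37.28
position: [0.6817, -0.0391, 0.1274]
tool_rot: [0.701, 0.713, 0.0, 0.0]
wrist_force: [0.3, -0.4, -1.5]
width: 0.177
time_s: 37.52
position: [0.6815, -0.039, 0.1275]
tool_rot: [0.701, 0.713, 0.001, 0.001]
wrist_force: [2.6, -0.2, -2.9]
width: 0.178
```

```bash
python3 -m handwheel '[[[0,0,0],[0,0.001,0.005],1],[[0,0,0],[0,0,0.006],1],[[0,0,0],[0,0,0],1]]'
python3 -m handwheel '[[[0,0,0],[0,0,0.005],1],[[0,0,0],[0,0,0.004],1],[[0,0,0],[0,0,0],1]]'
python3 - <<'E'
from h import *
f=grab('wrist','w26.png');st()
E
```

```text
time_s: 37.9
position: [0.6816, -0.039, 0.1155]
tool_rot: [0.701, 0.713, -0.0, -0.0]
wrist_force: [2.0, -0.0, -1.9]
width: 0.179
time_s: 38.28
position: [0.6817, -0.039, 0.1069]
tool_rot: [0.701, 0.713, 0.0, 0.0]
wrist_force: [2.9, -1.2, -1.4]
width: 0.177
t 38.33 pos [ 0.6817 -0.039   0.107 ] alpha 1.5881 z [ 0.  0. -1.] F [ 2.7 -0.9 -0.8] w 0.178 j [-0.42  0.65  0.62  1.59 -0.42  1.04  1.9 ]
```

View pics/w26.png

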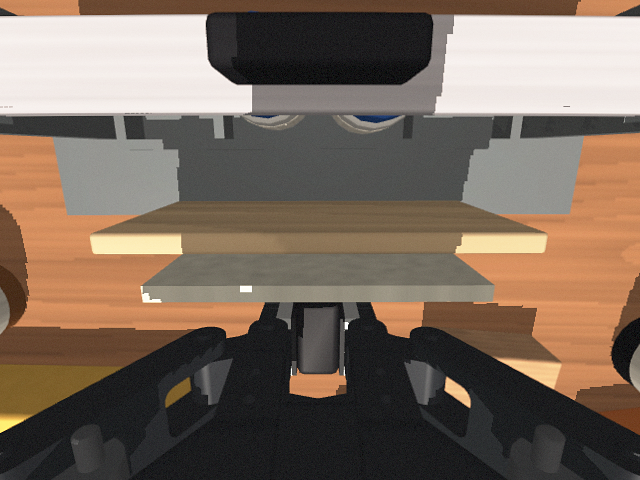

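```bash
python3 -m handwheel '[[[0,0,0],[0,0,0.0015],1],[[0,0,0],[0,0,0.001],1],[[0,0,0],[0,0,0],1]]'
python3 -m handwheel '[[[0,0,0],[0,0,0.001],1],[[0,0,0],[0,0,0],1]]'
python3 -m handwheel '[[[0,0,0],[0,0,0.001],1],[[0,0,0],[0,0,0],1]]'
```

```text
time_s: 38.7
position: [0.6817, -0.0391, 0.1048]
tool_rot: [0.701, 0.713, 0.0, 0.0]
wrist_force: [2.5, -0.1, -0.9]
width: 0.178
time_s: 38.95
position: [0.6817, -0.0392, 0.1039]
tool_rot: [0.701, 0.713, 0.0, 0.0]
wrist_force: [2.3, 0.3, 0.2]
width: 0.174
time_s: 39.2
position: [0.6818, -0.0392, 0.1036]
tool_rot: [0.701, 0.713, 0.0, -0.0]
wrist_force: [-0.4, 0.7, 5.1]
width: 0.174
```

```bash
python3 -m handwheel '[[[0,0,0],[0,0,-0.0008],1],[[0,0,0],[0,0,0],0.6],[[0,0,0],[0,0,0],0.5],[[0,0,0],[0,0,0],0.5],[[0,0,0],[0,0.001,-0.01],0.5],[[0,0,0],[0,0,-0.03],0.5],[[0,0,0],[0,0,-0.05],0.5],[[0,0,0],[0,0,-0.05],0.5],[[0,0,0],[0,0,-0.03],0.5],[[0,0,0],[0,0,0],0.5],[[0,0,0],[0,0,0],0.5]]'
python3 - <<'E'
from h import *
f=grab('wrist','w27.png');s=grab('scene','s27.png');crop(s,240,190,410,330,'s27c.png');st()
E
```

```text
time_s: 40.58
position: [0.6821, -0.0389, 0.2729]
tool_rot: [0.701, 0.713, -0.0, -0.001]
wrist_force: [0.1, -1.1, -0.2]
width: 0.5
t 40.67 pos [ 0.6818 -0.0388  0.272 ] alpha 1.5881 z [-0.003  0.    -1.   ] F [-0.4  0.5 -1.1] w 0.501 j [-0.45  0.52  0.69  1.4  -0.33  1.34  1.83]
```

View pics/w27.png

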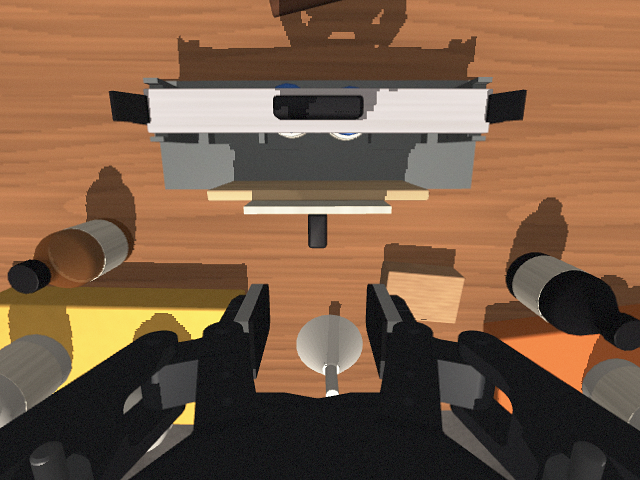

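View pics/s27c.png

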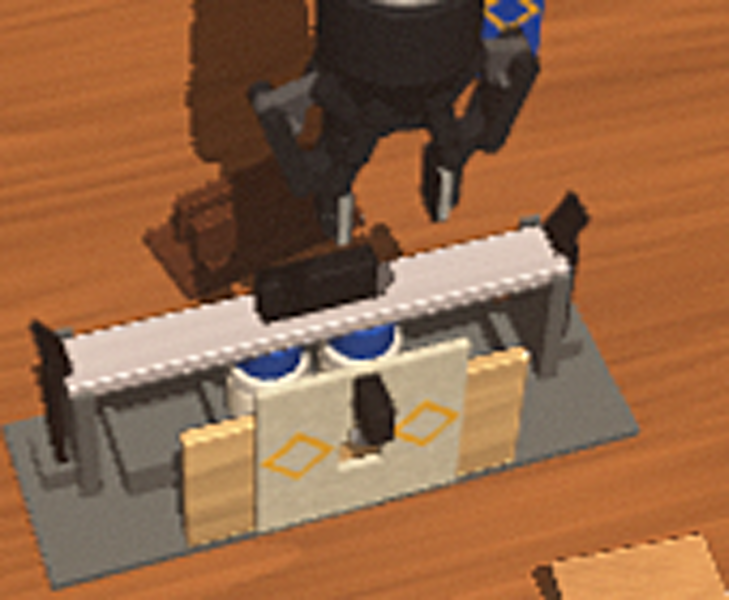

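```bash
python3 - <<'E'
from h import *
f=grab('wrist');s=grab('scene')
psi=.0185;o=np.array([.5828,-.0408,0]);Rz=np.array([[np.cos(psi),-np.sin(psi),0],[np.sin(psi),np.cos(psi),0],[0,0,1]])
W=lambda c:(Rz@np.array(c).T).T/1000+o
m,c=blobs(f,(0,0,185),(180,70,255),(235,200,400,218),100)
for q in c:
  V=np.array([onz(f,p,.138)[:2] for p in q[:,0]],np.float32);r=cv2.minAreaRect(V);cc=Rz.T@(np.array([*r[0],0])-o);print('placard top in carrier',(cc*1000).round(1),np.array(r[1]).round(4),r[2])
# keeper seated prediction (top corners z=100), hook tooth edges at rest, placard corners hung
kp=[(sx*18,sy*149,100) for sx in(-1,1) for sy in(-1,1)]
hk=[(0,sy*144,102.5) for sy in(-1,1)]+[(0,sy*158,130) for sy in(-1,1)]
pl=[(84,sy*60,z) for sy in(-1,1) for z in(13,138)]
crop(s,240,190,410,330,'s28.png',pts=proj(s,W(kp+hk+pl)))
crop(f,90,60,540,270,'w28.png',pts=proj(f,W(kp+hk+pl)))
E
```

```text
placard top in carrier [80.8 -0.2  0. ] [0.0057 0.1195] 1.088193655014038
```

View pics/s28.png

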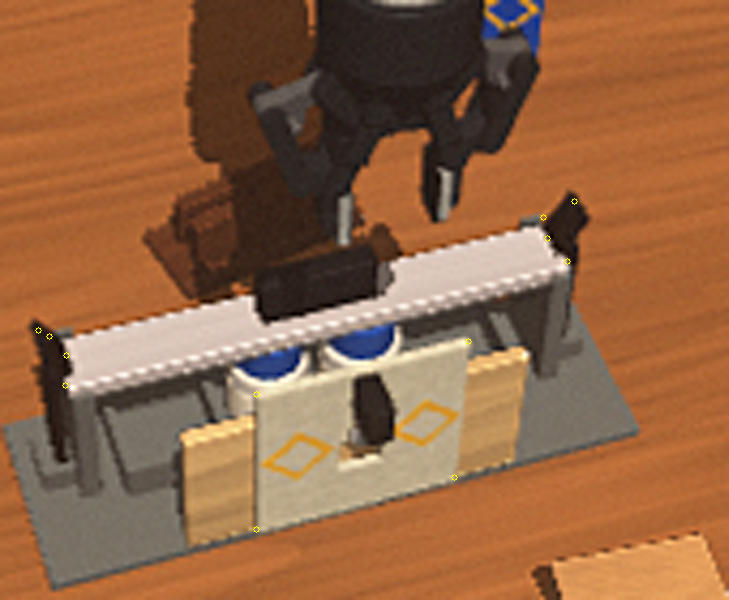

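View pics/w28.png

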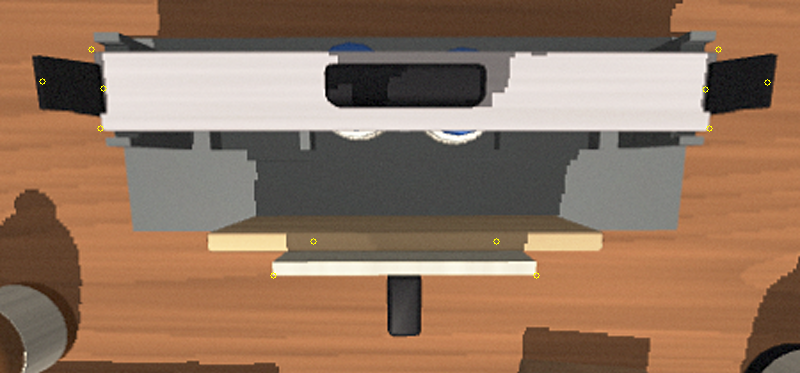

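```bash
python3 -m handwheel '[[[0,0,0],[0,0,-0.01],0.5],[[0,0,0],[0,0,0],0.5],[[0,0,0],[0,0,0],0.5]]'
python3 - <<'E'
from h import *
st();print(manip.close_job())
E
```

```text
time_s: 41.15
position: [0.6827, -0.0392, 0.2838]
tool_rot: [0.701, 0.713, 0.0, 0.0]
wrist_force: [0.0, -0.2, -0.2]
width: 0.5
t 41.15 pos [ 0.6827 -0.0392  0.2838] alpha 1.5881 z [ 0.  0. -1.] F [ 0.  -0.2 -0.2] w 0.5 j [-0.46  0.51  0.69  1.39 -0.33  1.36  1.83]
the job is handed in; nothing more can be done
None
```

The carrier is packed and the job was handed in at 41 s. No verdict is reported, so success rests on the checks below.

- **Jars:** only two were present. They stand in the two middle wells (y = -30 and +30 mm). The second one's floor contact was felt before release. Their tilt was not measured, but they look upright in the pictures.
- **Keeper:** it was pressed down until the push reached about 19 N, with the underside at about 88 mm, which is the seat height. In the last scene and wrist pictures the bar's corners and both hook teeth lie on the points projected for a seated bar with the hooks at rest. The wrist estimate of the bar's outline came out too wide (42 instead of 36 mm) because the mask included the cheeks, so I did not use it.
- **Placard:** contact was felt against the board and again at the top of the slot. After release, the middle of its top edge measured 80.8 mm in carrier x and -0.2 mm in y, against 81 and 0 expected. In the pictures it stands upright on its projected corners.

In the pictures the bystanders have not moved, and the open gripper hung clear above the carrier with no force on it at hand-in.

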